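# Latch the lathe case

## Robot

A 6-joint arm with a two-finger parallel gripper is mounted at the origin on the work surface. World frame = base frame: x ahead of the robot, y to its left, z up, the work surface at z = 0. Lengths are in m, angles in rad, forces in N, time in s.
With the tool pointing down it reaches from about 0.25 to 0.725 m from the base axis. Payload 4 kg.
Tool frame: the origin (TCP) lies between the finger pads; the fingertips stand 8 mm ahead of it and the grasp point (between the pads) lies 11 mm behind it (bot.tip_reach is the distance from the TCP to the fingertips, in m); z points along the fingers, y is the line along which they close (so a half turn about z gives the same grasp; the last joint's range is limited). The gripper opens to 85 mm and grips with 20 to 120 N. Pads are 22 mm wide; open, the fingers measure 114 mm over their backs; the gripper's body (76 mm by 85 mm) begins 54 mm behind the grasp point. The pads swing forward as they close: fully open they stand 13 mm farther back than shut.
Start: joints at [-1.294, 0.241, 0.005, 1.335, 0, 1.571], TCP at [0.137, -0.481, 0.215] pointing down, gripper open.
Joint ranges: [-2.72, 2.72], [-1.05, 1.87], [-1.09, 1.28], [-1.99, 2.15], [-1.42, 1.44], [-3.14, 3.14]. Speed limits (rad/s): [2.79, 2.79, 3.14, 3.14, 3.14, 3.14].

## Interface

Orientations are given as a unit quaternion [x, y, z, w].
In Python, from workcell import bot gives the robot as it stands.
- The arm moves only by the tool move_arm, never from a script. Its argument "deltas" is a list of rows, each a list of 7 numbers: the opening, from 0 (shut) to 1 (fully open), then the shift along the tool's x, y, z in mm, then the turn, a rotation vector about the tool's x, y, z in degrees. In form: [[gripper, tx, ty, tz, ax, ay, az], ...]. A call has 1 to 10 rows; each row shifts and turns the commanded pose from where the row before left it, along the tool's axes as they then stand; what a row does not reach is not made up. A row lasts 1/12 s, in which the tool goes at most 41.7 mm and 7.16 degrees, less where a joint would pass 70% of its speed; a pose out of reach is approached as far as the arm can. A call is refused whole if a number of a shift passes 41.7 or a number of a turn 7.16, either way. A call with a gripper value outside its range is refused whole. The fingers move at their own pace and stop on an object; the grip force is fixed at half the most. Time passes only in rows, so rows that do not move let the fingers close. It gives the time, the measured TCP pose, the force, the opening and the grip force at its end, in the units of the state.
- bot.get_obs(): the state, without advancing time (a new reading comes with each control period).
- bot.camera(name): name is "scene" or "side" or "wrist"; returns the picture (420x560x3 uint8, blue, green, red); there is no depth.
- bot.calibration(name): a dict with "K" (3x3 intrinsics, pixels), "position" and "orientation" of the camera in the world. Camera axes: x right, y down, z forward; pixel columns grow to the right and rows downward; lengths in m; the calibration is good to about 2 mm. A picture is of the moment at which its call begins: read the wrist's pose just before it. calibration takes no time and is no camera call; for the wrist camera it gives the pose at the moment of the call.
- bot.job_done(): hands the job in; it is judged then, once.
Trained networks look in the newest picture that a camera, given by its name, has taken for a name from the list of things; names that differ only in an ending like _2 or _b are one class to them, and where a whole thing is asked for, a point or a joint stands for the part that bears it (a point fixed in the world has none). Each returns a list of dicts, best first, with "conf" (0 to 1); they miss things now and then, are a little off and sometimes report something else, mostly with a low value. They report only what shows in the picture. A call takes as long as a camera call.
- bot.outline_of(query, camera): "pixels" (420x560 bool, what is visible of it) and "rect" ([left, top, width, height] in pixels, round what is visible of it).
The state is a dict: "clock": time; "joint_pos": joint angles; "joint_vel": joint speeds; "tau": joint torques, N m; "eef_pos": TCP position; "tool_rot": TCP orientation; "ft_force": force on the tool from outside, world axes, zero at the start; "ft_torque": the same for the moment, N m; "grip_width": finger opening in m; "grasp_force": force on a finger pad.
Only numpy, scipy, OpenCV 4.12 (cv2) and the standard library are available. Lean on these libraries where they do the work, as an engineer would, in place of code of your own. Each camera call takes 0.05 s, during which the arm holds its last target. There are 200 camera calls.

## Task

Close the wooden lathe case: lower its lid onto the seal, hook the wire loop of the draw catch over the keeper on the lid, then press the lever down past its dead point until it lies fully home against the case and has drawn the lid down tight. Work gently: press on the lid or the lever with no more than 20 N and pinch the wire loop with no more than 25 N, and leave the other things on the bench where they are.

Things in the scene. Friction and masses are not known exactly. Their poses are not given: they have to be found in the camera images.
- case: Wooden case of a watchmaker's lathe, fixed on the bench: lower half 190 deep x 260 wide x 105 mm high, with steel and brass draw catch in the middle of its front. Origin: centre of the underside. Its x axis points from the front to the hinged back (the front, with the catch, looks to its -x), y along the front, z up. The front face lies at x = -95 mm.
- lid_angle (a joint): Lid angle (rad): 0 = drawn down tight, about 0.021 = resting loosely on its seal (front edge 4 mm high), larger = open, at most 1.3. The lid is a 190 x 260 x 26 mm wooden tray, 0.35 kg; its stiff hinge holds it where it is left and 1 to 3 N at the front edge moves it. Below 0.021 the rubber seal pushes back with about 12 N per mm at the front edge.
- lever_angle (a joint): Lever angle (rad): 0 = home, flat on the case's front, pointing down; pi/2 = straight out from the front; at most 2.5 (up and out). Slight friction holds it. With the loop hooked and the lid on its seal it is slack above about 1.1; below that it draws the lid down, needing up to about 6 N at 35 mm from its pin, to the dead point at about 0.3; then it snaps home.
- loop_angle (a joint): Angle of the wire loop on the lever (rad): the loop leans out from upright, away from the case's front, by about (loop_angle - lever_angle); e.g. 2.7 with lever_angle 2.1 leans out 0.6 rad. Range -0.3 to 2.85 (lying against the lever); slight friction. The round wires can slip and turn between finger pads while the loop swings.
- lid: The lid with its keeper. Origin on its hinge axis, at the top of the case's back (case frame x = +95, y = 0, z = 105.5 mm); the axis runs along the case's y; axes as the case's when shut.
- lid_edge (a point): Middle of the upper front edge of the lid, 190 mm from the hinge axis towards the front and 26 mm above it when the lid is shut. The keeper stands out from the front just below this point; the lid's flat top runs back from it.
- keeper (a point): Seat of the loop's crossbar (its centre) in the keeper, an upturned steel hook on the lid's front, 22 mm wide: 15 mm out from the lid's face, 9.5 mm below its top. Axes as the case's (lid shut). Hook floor 2 mm below this point; lip 2 to 5 mm further out, its top 3.5 mm above this point; behind the lip the bar has 4 mm play inward. The bar goes over the lip from above, then down behind it.
- loop_bar (a point): Centre of the loop's crossbar: 4 mm steel wire, 38 mm wide over all, 30 mm inside, its two side wires running 47.6 mm straight from the crossbar to the pivot on the lever. Can be pinched from above by the side wires (a finger on either side along the case's y), the 22 mm wide lever standing between the fingers. Moving the loop turns the lever along.
- handle: The lever's brass plate. Origin at the pin on which it turns, axis along the case's y: 17 mm out from the front face, 88 mm above the bench. The loop's pivot on the lever is 14 mm from the pin, nearly along the lever (14 degrees nearer the case when home).
- lever_tip (a point): Free end of the lever, 54 mm from the pin along the lever, on its outer face. The lever is a brass plate 22 mm wide and 4 mm thick; its outer face lies 6 mm outside of the line through the pin; a curl of 7 mm stands out at its end.
- loupe_green: Green eye loupe, 37 mm wide, 33 mm high, standing in front of the case; origin under its centre. Leave it.
- loupe_black: Black eye loupe, 37 mm wide, 33 mm high, in front of the case; origin under its centre. Leave it.
- screwdriver: Small screwdriver with blue handle, 130 mm long, lying on the bench. Leave it.
- dish: Blue dish, 64 mm wide, 26 mm high, on the dark steel slab; origin under its centre. Leave it.
- tin: Flat brass tin 55 x 95 x 18 mm on the dark steel slab; origin under its centre. Leave it.
- jar: Small glass jar with black cap, 44 mm wide, 65 mm high; origin under its centre. Leave it.
- anvil: Small dark steel anvil on a round foot, 60 mm wide, 50 mm high; origin under its centre. Leave it.

How it is judged:
On the way, in this order (a step that is already met when the one before it is completed fails the run):
1. the lid is down on its seal (lid below 0.035 rad) (value of joint lid_angle below 0.035 rad), for 0.2 s.
2. the loop's crossbar sits in the keeper's hook, with the lever not yet thrown (above 0.5 rad) (x of loop_bar in the frame of keeper between -0.003 and 0.007 m and z of loop_bar in the frame of keeper between -0.003 and 0.0035 m and value of joint lever_angle above 0.5 rad), for 0.2 s.
3. the lever is past its dead point and home (below 0.08 rad) (value of joint lever_angle below 0.08 rad), for 0.2 s.
At the end, for the whole second after the job is handed in: The loop's crossbar sits in the keeper's hook (within -3 to +7 mm in depth and -3 to +3.5 mm in height of its seat), the lever is home (below 0.08 rad) and the lid is drawn down tight (below 0.008 rad) (x of loop_bar in the frame of keeper between -0.003 and 0.007 m and z of loop_bar in the frame of keeper between -0.003 and 0.0035 m and value of joint lever_angle below 0.08 rad and value of joint lid_angle below 0.008 rad); the robot touches nothing.
It fails at once if the fingers press on the lid or its keeper with more than 20 N (contact force between the fingers and lid above 20 N).
It fails at once if the fingers press on the lever's handle with more than 20 N (contact force between the fingers and handle above 20 N).
It fails at once if the fingers press on the case and its catch with more than 60 N, both sides of a pinch counted (so about 30 N of grip on the loop) (contact force between the fingers and case above 60 N).
It fails at once if another thing on the bench is moved by more than 15 mm (distance of any of loupe_green, loupe_black, screwdriver, dish, tin, jar, anvil from where it was at the start of the episode above 0.015 m).
It also fails if it takes over 72 s, if anything falls off the work surface, if the arm or the gripper's body presses on something with over 40 N, if the wrist force passes 120 N, or if a joint passes its speed limit or range.

## Working session

There is one attempt and no reset: what is moved stays moved. The work goes in short steps, Python scripts to look and compute and a tool call to move; the robot and the scene stay as the last step left them, time stands still between calls to the robot, and variables do not carry over. Pictures are saved under pics/ and viewed, at most 10 in all, crops included, and the job is handed in when it is done.

Besides the shell and the picture viewer there is one more tool, called after "Call:" by a JSON object that holds its "fn" and its "kwargs", one argument or row to a line. move_arm: Moves the arm, as the interface text tells. Its arguments: {"type":"object","properties":{"deltas":{"type":"array","items":{"type":"array","items":{"type":"number"}}}},"required":["deltas"]}

```bash
mkdir -p pics; cat > h.py <<'E'
import numpy as np, cv2
from scipy.spatial.transform import Rotation as R
from workcell import bot
def cal(n):
    c=bot.calibration(n); return np.array(c["K"]),np.array(c["position"]),R.from_quat(c["orientation"]) if len(np.ravel(c["orientation"]))==4 else R.from_matrix(c["orientation"])
def proj(n,P):
    K,p,r=cal(n); q=r.inv().apply(np.atleast_2d(P)-p)@K.T; return q[:,:2]/q[:,2:]
def ray(n,uv):
    K,p,r=cal(n); d=r.apply(np.linalg.inv(K)@np.array([uv[0],uv[1],1.])); return p,d/np.linalg.norm(d)
def onplane(n,uv,z):
    p,d=ray(n,uv); return p+d*(z-p[2])/d[2]
E
python3 - <<'E'
from h import *
a=bot.camera("scene");b=bot.camera("side")
cv2.imwrite("pics/scene0.png",a);cv2.imwrite("pics/side0.png",b)
for n in("scene","side"):
    K,p,r=cal(n);print(n,K[0,0],p.round(3),r.as_matrix()[:,2].round(2))
    for q in("case","lid","handle","loop_bar","keeper","loupe_green","loupe_black","screwdriver","jar","anvil"):
        o=bot.outline_of(q,n); print(q,[(round(x["conf"],2),x["rect"]) for x in o[:2]])
o=bot.get_obs();print(o["eef_pos"],o["tool_rot"],o["clock"])
E
```

```text
scene 503.87118791319284 [ 1.215 -0.346  1.301] [-0.47  0.31 -0.83]
case [(0.93, [183.8, 164.7, 95.2, 128.0]), (0.72, [271.7, 217.7, 5.4, 18.9])]
lid [(0.66, [186.5, 165.7, 59.5, 109.4])]
handle []
loop_bar [(0.4, [272.1, 218.6, 5.1, 10.8])]
keeper [(0.67, [184.3, 162.7, 60.1, 112.6]), (0.31, [297.4, 228.0, 45.1, 13.4])]
loupe_green [(0.61, [304.0, 262.9, 7.7, 14.5])]
loupe_black []
screwdriver [(0.5, [298.1, 230.2, 44.2, 9.4])]
jar [(0.59, [115.1, 330.7, 23.2, 22.2])]
anvil [(0.87, [82.8, 302.4, 23.2, 23.2])]
side 469.3678411729392 [0.31  1.037 0.971] [ 0.19 -0.74 -0.65]
case [(0.76, [257.3, 134.0, 110.2, 115.4])]
lid [(0.66, [266.8, 134.9, 104.0, 56.5])]
handle [(0.55, [292.6, 347.8, 25.8, 28.6])]
loop_bar []
keeper [(0.62, [266.8, 134.4, 101.7, 56.1])]
loupe_green [(0.62, [229.0, 228.2, 16.1, 15.3]), (0.58, [270.1, 201.3, 15.9, 12.6])]
loupe_black [(0.72, [270.2, 259.9, 10.7, 16.2])]
screwdriver [(0.56, [235.4, 251.5, 29.0, 28.1])]
jar [(0.56, [297.2, 128.4, 9.9, 19.7])]
anvil [(0.65, [329.1, 126.7, 19.2, 19.1])]
[ 0.13664146 -0.48097481  0.21450109] [9.90436242e-01 1.37971191e-01 1.13783860e-05 9.30419193e-06] 1.1
```

View pics/scene0.png

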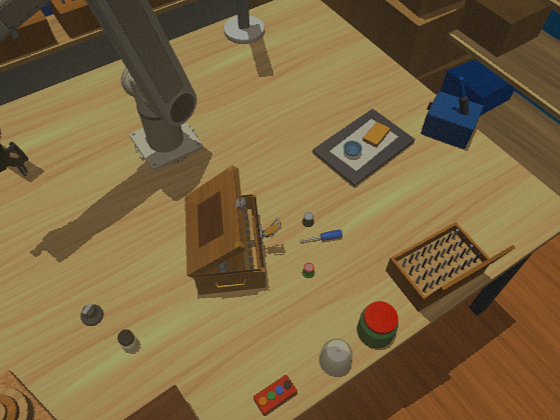

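View pics/side0.png

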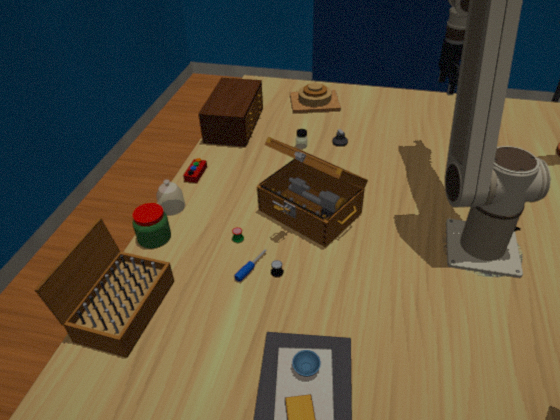

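Both pictures show the case, with lid half open. In the scene view its catch is at about (272,228), and in the side view at about (285,207). The loupes and the screwdriver lie in front of it. I'll enlarge the case.

```bash
python3 - <<'E'
import cv2,numpy as np
a=cv2.imread("pics/scene0.png")[155:300,175:295];b=cv2.imread("pics/side0.png")[120:265,250:375]
im=cv2.resize(np.hstack([a,b]),None,fx=3.2,fy=3.2,interpolation=cv2.INTER_CUBIC)
im=cv2.convertScaleAbs(im,alpha=1.5,beta=10)
cv2.imwrite("pics/crop.png",im)
E
```

```text
(no output)
```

View pics/crop.png

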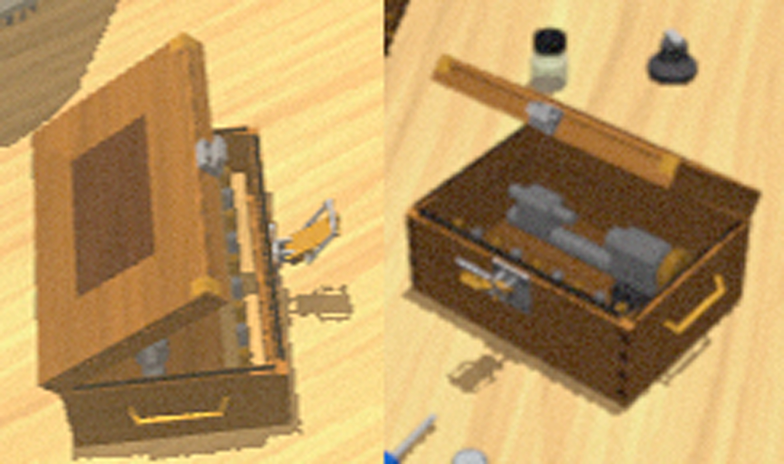

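```bash
cat >> h.py <<'E'
def lidpt(x,y,z,th):
    c,s=np.cos(th),np.sin(th); return [.095+x*c+z*s, y, .1055-x*s+z*c]
E
python3 - <<'E'
from h import *
from scipy.optimize import least_squares
F=lambda x,y,z:[x/1000,y/1000,z/1000]
obs=[("scene",(285,368),F(-95,130,105)),("scene",(257,128),F(-95,-130,105)),("scene",(293,425),F(-95,130,0)),("scene",(75,445),F(95,130,0)),
("side",(408,212),F(-95,130,105)),("side",(632,325),F(-95,-130,105)),("side",(625,410),F(-95,-130,0)),("side",(412,290),F(-95,130,0)),("side",(748,222),F(95,-130,105)),("side",(740,298),F(95,-130,0)),
("scene",(220,295),(-.19,.13,.026)),("scene",(185,37),(-.19,-.13,.026)),("side",(445,58),(-.19,.13,.026)),("side",(680,158),(-.19,-.13,.026))]
def px(n,c): return np.array([175+c[0]/3.2,155+c[1]/3.2]) if n=="scene" else np.array([250+(c[0]-384)/3.2,120+c[1]/3.2])
def res(v):
    out=[]
    for i,(n,c,P) in enumerate(obs):
        if i>=10: P=lidpt(*P,v[3])
        W=R.from_euler("z",v[2]).apply(P)+[v[0],v[1],0]
        out.append(proj(n,W)[0]-px(n,c))
    return np.ravel(out)
s=least_squares(res,[.35,.0,-1.57,.6],loss="soft_l1")
print(s.x,np.degrees(s.x[2])); print(res(s.x).reshape(-1,2).round(1).tolist())
r=R.from_euler("z",s.x[2]);t=np.array([s.x[0],s.x[1],0])
for nm,P in(("pin",F(-112,0,88)),("lidedge",lidpt(-.19,0,.026,s.x[3])),("shutedge",lidpt(-.19,0,.026,0.02)),("keeper0",F(-110,0,122)),("hinge",F(95,0,105.5))):print(nm,(r.apply(P)+t).round(3))
for q,n in(("loupe_green","scene"),("loupe_green","side"),("loupe_black","side"),("screwdriver","scene")):
    pass
for nm,n,uv,z in(("green","scene",(308,270),.017),("black","scene",(308,219),.017),("green","side",(237,236),.017),("black","side",(276,268),.017),("sd","scene",(342,235),0.005),("sd","scene",(302,241),0.005)):
    w=onplane(n,uv,z);print(nm,w.round(3),"case",r.inv().apply(w-t).round(3))
E
```

```text
[ 0.50384777 -0.04543333 -2.02859188  0.65643889] -116.22975303767765
[[0.7, 0.3], [-0.5, -1.7], [-1.1, -0.1], [0.2, 1.4], [-1.2, -1.5], [-0.3, -0.3], [0.4, 0.2], [-0.5, 0.5], [1.0, -2.2], [0.4, 0.7], [-2.5, -1.0], [0.1, -1.4], [-2.5, -0.3], [-0.7, 1.8]]
pin [0.553 0.055 0.088]
lidedge [ 0.521 -0.01   0.242]
shutedge [0.546 0.039 0.135]
keeper0 [0.552 0.053 0.122]
hinge [ 0.462 -0.131  0.106]
green [0.69  0.111 0.017] case [-0.222  0.098  0.017]
black [0.545 0.214 0.017] case [-0.251 -0.077  0.017]
green [0.687 0.12  0.017] case [-0.229  0.091  0.017]
black [0.546 0.215 0.017] case [-0.252 -0.078  0.017]
sd [0.644 0.271 0.005] case [-0.346 -0.014  0.005]
sd [0.594 0.157 0.005] case [-0.222 -0.008  0.005]
```

```bash
cat >> h.py <<'E'
CR=R.from_euler("z",-2.02859188);CT=np.array([.50384777,-.04543333,0])
def w(P): return CR.apply(P)+CT
def incase(W): return CR.inv().apply(np.array(W)-CT)
TR=R.from_matrix(np.column_stack([-CR.as_matrix()[:,0],CR.as_matrix()[:,1],[0,0,-1]]))
def st():
    o=bot.get_obs(); q=R.from_quat(o["tool_rot"]); e=(q.inv()*TR).as_rotvec(degrees=True)
    print("t",round(o["clock"],2),"tcp case mm",(incase(o["eef_pos"])*1000).round(1),"rotvec to go",e.round(2),"F",np.round(o["ft_force"],1),"grip",o["grip_width"],o["grasp_force"]); return o
E
python3 -c "
from h import *
st();print(bot.tip_reach,TR.as_quat())"
```

```text
t 1.1 tcp case mm [ 553.  -136.9  214.5] rotvec to go [  0.    -0.   -47.91] F [ 0.9 -0.8 -0.7] grip 0.08509313451989009 0.0
0.008 [0.84910887 0.52821789 0.         0.        ]
```

Call:
{"fn": "move_arm", "kwargs": {
  "deltas": [
    [0,0,0,-18,0,0,-6.85],
    [0,0,0,-18,0,0,-6.85],
    [0,0,0,-18,0,0,-6.85],
    [0,0,0,-18,0,0,-6.85],
    [0,0,0,-18,0,0,-6.85],
    [0,0,0,-18,0,0,-6.85],
    [0,0,0,-18,0,0,-6.85],
    [0,0,0,0,0,0,0]
  ]
}}

```text
clock: 1.77
eef_pos: [0.137, -0.4823, 0.3443]
tool_rot: [0.848, 0.53, -0.001, 0.003]
ft_force: [-0.0, -0.3, 1.1]
grip_width: 0.0001
grasp_force: 0.0
```

```bash
python3 -c "
from h import *
st();print(bot.tip_reach)"
```

```text
t 1.77 tcp case mm [ 554.  -136.   344.3] rotvec to go [0.26 0.29 0.19] F [-0.  -0.3  1.1] grip 5.957895296981945e-05 0.0
0.008
```

Call:
{"fn": "move_arm", "kwargs": {
  "deltas": [
    [0,38,9,0,0,0,0],
    [0,38,9,0,0,0,0],
    [0,38,9,0,0,0,0],
    [0,38,9,0,0,0,0],
    [0,38,9,0,0,0,0],
    [0,38,9,0,0,0,0],
    [0,38,9,0,0,0,0],
    [0,38,9,0,0,0,0],
    [0,38,9,0,0,0,0],
    [0,38,9,0,0,0,0]
  ]
}}

```text
clock: 2.6
eef_pos: [0.3857, -0.1779, 0.3399]
tool_rot: [0.85, 0.527, -0.0, -0.0]
ft_force: [-0.0, -1.7, -0.6]
grip_width: -0.0001
grasp_force: 0.0
```

Call:
{"fn": "move_arm", "kwargs": {
  "deltas": [
    [0,38,9,0,0,0,0],
    [0,38,9,0,0,0,0],
    [0,38,9,10,0,0,0],
    [0,38,9,20,0,0,0],
    [0,38,9,20,0,0,0],
    [0,4,1,20,0,0,0],
    [0,0,0,20,0,0,0],
    [0,0,0,0,0,0,0]
  ]
}}

```text
clock: 3.27
eef_pos: [0.5069, -0.0278, 0.247]
tool_rot: [0.849, 0.528, -0.004, -0.003]
ft_force: [0.1, -0.4, 0.6]
grip_width: -0.0
grasp_force: 0.0
```

```bash
python3 - <<'E'
from h import *
o=st()
a=bot.camera("scene");b=bot.camera("side");c=bot.camera("wrist")
K,p,r=cal("wrist");print("wrist cam case",incase(p).round(3),r.as_matrix()[:,2].round(2),K[0,0])
im=np.hstack([a[90:300,150:330],b[80:290,230:390]]);im=cv2.resize(im,None,fx=1.6,fy=1.6,interpolation=cv2.INTER_CUBIC)
c=cv2.resize(c,(332,249)); pad=np.zeros((336,332,3),np.uint8);pad[:249]=c
cv2.imwrite("pics/v2.png",np.hstack([im,pad])[:, :])
print(im.shape)
E
```

```text
t 3.27 tcp case mm [-17.2  -5.1 247. ] rotvec to go [-0.52  0.23  0.04] F [ 0.1 -0.4  0.6] grip -3.790352502578636e-05 0.0
wrist cam case [-0.102 -0.002  0.413] [-0.14 -0.29 -0.95] 299.442934800714
(336, 544, 3)
```

View pics/v2.png

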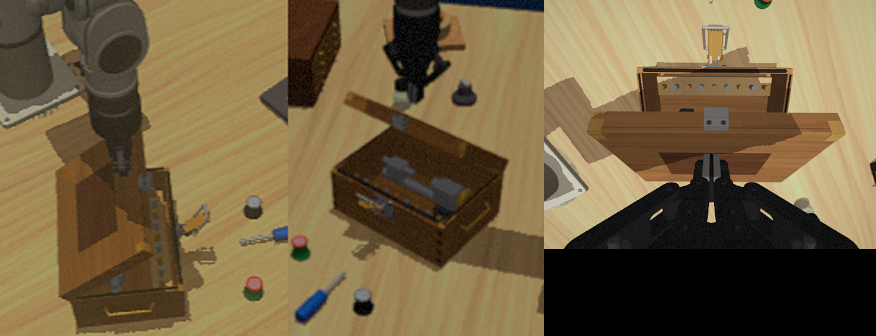

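Call:
{"fn": "move_arm", "kwargs": {
  "deltas": [
    [0,3,5,10,0,0,0],
    [0,9,0,12,0,0,0],
    [0,8,0,10,0,0,0],
    [0,5,0,7,0,0,0],
    [0,5,0,7,0,0,0],
    [0,4,0,7,0,0,0],
    [0,4,0,7,0,0,0],
    [0,3,0,8,0,0,0],
    [0,3,0,8,0,0,0],
    [0,2,0,6,0,0,0]
  ]
}}

```text
clock: 4.25
eef_pos: [0.5343, 0.0103, 0.1696]
tool_rot: [0.849, 0.528, -0.0, -0.0]
ft_force: [0.8, 0.3, 2.4]
grip_width: -0.0001
grasp_force: 1.1
```

```bash
python3 -c "
from h import *
st()"
```

```text
t 4.25 tcp case mm [-63.4   2.7 169.6] rotvec to go [-0.01  0.01  0.03] F [0.8 0.3 2.4] grip -9.825676702877376e-05 1.050485959276557
```

Call:
{"fn": "move_arm", "kwargs": {
  "deltas": [
    [0,2,0,5,0,0,0],
    [0,1,0,5,0,0,0],
    [0,1,0,4,0,0,0],
    [0,0,0,4,0,0,0],
    [0,0,0,2,0,0,0],
    [0,0,0,2,0,0,0],
    [0,0,0,1,0,0,0],
    [0,0,0,0,0,0,0]
  ]
}}

```text
clock: 4.92
eef_pos: [0.5357, 0.0135, 0.1472]
tool_rot: [0.849, 0.528, -0.0, -0.0]
ft_force: [-0.7, 0.8, 0.6]
grip_width: 0.0
grasp_force: 0.0
```

Call:
{"fn": "move_arm", "kwargs": {
  "deltas": [
    [0,0,0,1,0,0,0],
    [0,0,0,1,0,0,0],
    [0,0,0,0.5,0,0,0],
    [0,0,0,0,0,0,0]
  ]
}}

```text
clock: 5.25
eef_pos: [0.5361, 0.0137, 0.145]
tool_rot: [0.849, 0.528, 0.0, -0.0]
ft_force: [-0.7, 1.0, 0.8]
grip_width: 0.0003
grasp_force: 0.3
```

Call:
{"fn": "move_arm", "kwargs": {
  "deltas": [
    [0,0,0,0.5,0,0,0],
    [0,0,0,0.5,0,0,0],
    [0,0,0,0,0,0,0]
  ]
}}

```text
clock: 5.5
eef_pos: [0.5362, 0.0137, 0.144]
tool_rot: [0.849, 0.529, 0.0, 0.0]
ft_force: [-0.1, 0.4, 1.2]
grip_width: -0.0003
grasp_force: 0.5
```

Call:
{"fn": "move_arm", "kwargs": {
  "deltas": [
    [0,0,0,0.5,0,0,0],
    [0,0,0,0.5,0,0,0],
    [0,0,0,0,0,0,0]
  ]
}}

```text
clock: 5.75
eef_pos: [0.5362, 0.0137, 0.143]
tool_rot: [0.849, 0.528, 0.0, 0.0]
ft_force: [0.9, 0.5, 1.5]
grip_width: -0.0
grasp_force: 0.5
```

```bash
python3 -c "
from h import *
st()"
```

```text
t 5.75 tcp case mm [-67.3   2.9 143. ] rotvec to go [ 0.01 -0.    0.04] F [0.9 0.5 1.5] grip -1.5495451114511818e-05 0.487970287213102
```

Call:
{"fn": "move_arm", "kwargs": {
  "deltas": [
    [0,0,0,0.5,0,0,0],
    [0,0,0,0,0,0,0],
    [0,0,0,0,0,0,0]
  ]
}}

```text
clock: 6.0
eef_pos: [0.5361, 0.0136, 0.1425]
tool_rot: [0.849, 0.528, -0.0, 0.0]
ft_force: [-0.1, 0.4, 1.3]
grip_width: 0.0
grasp_force: 0.5
```

Call:
{"fn": "move_arm", "kwargs": {
  "deltas": [
    [0,0,0,0.5,0,0,0],
    [0,0,0,0,0,0,0],
    [0,0,0,0.5,0,0,0],
    [0,0,0,0,0,0,0]
  ]
}}

```text
clock: 6.33
eef_pos: [0.5361, 0.0137, 0.1415]
tool_rot: [0.849, 0.529, 0.0, 0.0]
ft_force: [0.8, -0.1, 1.8]
grip_width: 0.0001
grasp_force: 0.5
```

Call:
{"fn": "move_arm", "kwargs": {
  "deltas": [
    [0,0,0,0.5,0,0,0],
    [0,0,0,0,0,0,0],
    [0,0,0,0.5,0,0,0],
    [0,0,0,0,0,0,0]
  ]
}}

```text
clock: 6.67
eef_pos: [0.5361, 0.0137, 0.1404]
tool_rot: [0.849, 0.528, -0.0, -0.0]
ft_force: [0.6, 0.2, 0.7]
grip_width: -0.0
grasp_force: 0.5
```

```bash
python3 - <<'E'
from h import *
st()
a=bot.camera("wrist"); b=bot.camera("side")
cv2.imwrite("pics/w3raw.png",a)
im=a.copy()
for th,col in((0.02,(0,255,0)),(0.06,(0,0,255))):
    P=[w(lidpt(-.19,y,z,th)) for y in(-.13,.13) for z in(.026,0)]
    for p in proj("wrist",P): cv2.circle(im,tuple(int(round(v)) for v in p),2,col,-1)
im2=cv2.resize(b[110:260,240:390],(420,420),interpolation=cv2.INTER_CUBIC)
cv2.imwrite("pics/w3.png",cv2.resize(np.hstack([im,im2]),(800,343)))
E
```

```text
t 6.67 tcp case mm [-67.3   2.8 140.4] rotvec to go [-0.    0.    0.04] F [0.6 0.2 0.7] grip -4.622189701142134e-05 0.524358608527109
```

View pics/w3.png

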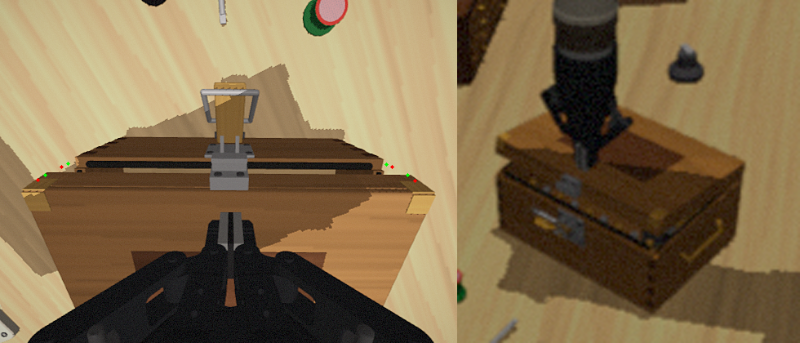

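```bash
python3 - <<'E'
from h import *
from scipy.optimize import least_squares
s=980/800
P=np.array([(23,190),(434,190),(80,159),(382,159)])*s
K,p,r=cal("wrist")
def pr(W): q=r.inv().apply(np.array(W)-p)@K.T; return q[:,:2]/q[:,2:]
print((P).round(),)
for th in np.arange(0,.3,.02): print(round(th,2),pr([w(lidpt(-.19,y,.026,th)) for y in(.13,-.13)]).round(0).tolist(),pr([w((-.095,y,.105)) for y in(.13,-.13)]).round(0).tolist())
E
```

```text
[[ 28. 233.]
 [532. 233.]
 [ 98. 195.]
 [468. 195.]]
0.0 [[495.0, 211.0], [59.0, 211.0]] [[469.0, 199.0], [87.0, 198.0]]
0.02 [[499.0, 214.0], [55.0, 214.0]] [[469.0, 199.0], [87.0, 198.0]]
0.04 [[504.0, 217.0], [50.0, 217.0]] [[469.0, 199.0], [87.0, 198.0]]
0.06 [[508.0, 221.0], [46.0, 220.0]] [[469.0, 199.0], [87.0, 198.0]]
0.08 [[512.0, 224.0], [41.0, 224.0]] [[469.0, 199.0], [87.0, 198.0]]
0.1 [[517.0, 228.0], [36.0, 228.0]] [[469.0, 199.0], [87.0, 198.0]]
0.12 [[522.0, 233.0], [31.0, 232.0]] [[469.0, 199.0], [87.0, 198.0]]
0.14 [[527.0, 237.0], [26.0, 237.0]] [[469.0, 199.0], [87.0, 198.0]]
0.16 [[532.0, 242.0], [21.0, 242.0]] [[469.0, 199.0], [87.0, 198.0]]
0.18 [[537.0, 247.0], [16.0, 247.0]] [[469.0, 199.0], [87.0, 198.0]]
0.2 [[542.0, 253.0], [10.0, 252.0]] [[469.0, 199.0], [87.0, 198.0]]
0.22 [[548.0, 259.0], [4.0, 258.0]] [[469.0, 199.0], [87.0, 198.0]]
0.24 [[553.0, 265.0], [-1.0, 264.0]] [[469.0, 199.0], [87.0, 198.0]]
0.26 [[559.0, 271.0], [-7.0, 271.0]] [[469.0, 199.0], [87.0, 198.0]]
0.28 [[565.0, 278.0], [-14.0, 278.0]] [[469.0, 199.0], [87.0, 198.0]]
```

```bash
python3 - <<'E'
from h import *
st()
for z in(.12,.13,.1325,.14,.15,.16): print(z,proj("wrist",[w((-.0673-.011,.0028,z)),w((-.0673,.0028,z))]).round(0).tolist())
K,p,r=cal("wrist");print(incase(p).round(4),CR.inv().apply(r.as_matrix().T).round(2).tolist())
a=bot.camera("wrist");cv2.imwrite("pics/w4.png",cv2.resize(a[150:350,0:560],(800,286)))
E
```

```text
t 6.77 tcp case mm [-67.2   2.7 140.4] rotvec to go [-0.01  0.01  0.04] F [0.4 1.1 1.7] grip 0.0001382370098249305 0.45986957964487374
0.12 [[282.0, 230.0], [282.0, 245.0]]
0.13 [[282.0, 236.0], [282.0, 252.0]]
0.1325 [[282.0, 237.0], [282.0, 254.0]]
0.14 [[282.0, 242.0], [282.0, 259.0]]
0.15 [[282.0, 250.0], [282.0, 267.0]]
0.16 [[282.0, 258.0], [282.0, 277.0]]
[-0.1518  0.0028  0.3009] [[-0.0, 1.0, 0.0], [0.95, 0.0, 0.33], [0.33, 0.0, -0.95]]
```

View pics/w4.png

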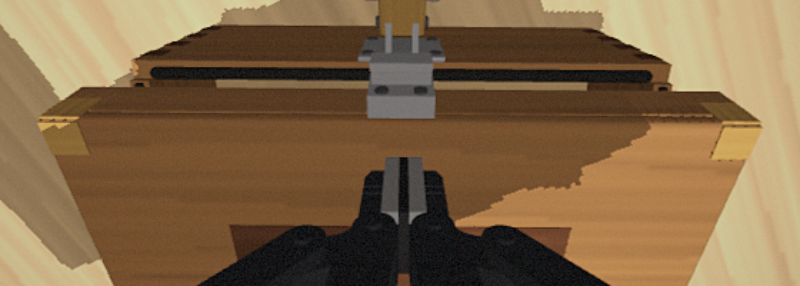

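The lid front edge corners are at about (27,235) and (532,235), so the lid is still about 0.13 rad open. The fingertips stand higher than their nominal position, so I'll keep descending.

Call:
{"fn": "move_arm", "kwargs": {
  "deltas": [
    [0,0,0,2,0,0,0],
    [0,0,0,2,0,0,0],
    [0,0,0,2,0,0,0],
    [0,0,0,2,0,0,0],
    [0,0,0,0,0,0,0]
  ]
}}

```text
clock: 7.23
eef_pos: [0.5357, 0.0136, 0.1319]
tool_rot: [0.849, 0.528, -0.001, -0.0]
ft_force: [-0.3, 0.4, 0.4]
grip_width: -0.0001
grasp_force: 0.1
```

```bash
python3 - <<'E'
from h import *
st()
a=bot.camera("wrist");cv2.imwrite("pics/w5.png",a[150:350,0:560])
K,p,r=cal("wrist")
for th in np.arange(0,.16,.02): print(round(th,2),proj("wrist",[w(lidpt(-.19,y,.026,th)) for y in(.13,-.13)]).round(0).tolist())
# gradient of row/col near left corner
b=cv2.resize(a[190:290,0:100],(500,500),interpolation=cv2.INTER_CUBIC);cv2.imwrite("pics/w5c.png",b)
E
```

```text
t 7.23 tcp case mm [-67.    2.5 131.9] rotvec to go [-0.04  0.04  0.04] F [-0.3  0.4  0.4] grip -0.00014689891961069685 0.08815547262202017
0.0 [[506.0, 215.0], [49.0, 215.0]]
0.02 [[511.0, 219.0], [45.0, 218.0]]
0.04 [[515.0, 222.0], [40.0, 221.0]]
0.06 [[520.0, 226.0], [35.0, 225.0]]
0.08 [[525.0, 230.0], [29.0, 229.0]]
0.1 [[530.0, 234.0], [24.0, 233.0]]
0.12 [[536.0, 239.0], [19.0, 238.0]]
0.14 [[541.0, 244.0], [13.0, 243.0]]
```

View pics/w5.png

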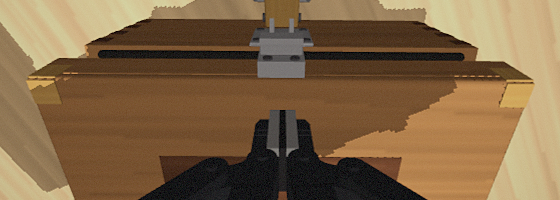

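```bash
python3 - <<'E'
from h import *
from scipy.optimize import least_squares
F=lambda x,y,z:[x/1000,y/1000,z/1000]
obs=[("scene",(285,368),F(-95,130,105)),("scene",(257,128),F(-95,-130,105)),("scene",(293,425),F(-95,130,0)),("scene",(75,445),F(95,130,0)),
("side",(408,212),F(-95,130,105)),("side",(632,325),F(-95,-130,105)),("side",(625,410),F(-95,-130,0)),("side",(412,290),F(-95,130,0)),("side",(748,222),F(95,-130,105)),("side",(740,298),F(95,-130,0))]
def px(n,c): return np.array([175+c[0]/3.2,155+c[1]/3.2]) if n=="scene" else np.array([250+(c[0]-384)/3.2,120+c[1]/3.2])
def res(v,m):
    out=[]
    for n,c,P in obs:
        if m!=n and m!="b": continue
        W=R.from_euler("z",v[2]).apply(P)+[v[0],v[1],v[3]]
        out.append(proj(n,W)[0]-px(n,c))
    return np.ravel(out)
for m in("b","scene","side"):
    s=least_squares(res,[.5,-.04,-2,0.],loss="soft_l1",args=(m,));print(m,s.x.round(4),s.cost)
# wrist: case front top corners
print(proj("wrist",[w((-.095,y,.105)) for y in(.13,-.13)]+[w((-.095,y,0.)) for y in(.13,-.13)]).round(0).tolist())
E
```

```text
b [ 5.0330e-01 -4.4900e-02 -2.0342e+00 -8.0000e-04] 5.986377277511501
scene [ 0.4934 -0.0394 -2.041  -0.0206] 1.4810790961055489
side [ 0.5066 -0.0636 -2.0278 -0.0178] 1.9366692648489414
[[477.0, 202.0], [79.0, 201.0], [412.0, 171.0], [148.0, 171.0]]
```

Call:
{"fn": "move_arm", "kwargs": {
  "deltas": [
    [0,0,0,2,0,0,0],
    [0,0,0,2,0,0,0],
    [0,0,0,2,0,0,0],
    [0,0,0,1,0,0,0],
    [0,0,0,0,0,0,0]
  ]
}}

```text
clock: 7.7
eef_pos: [0.5359, 0.0136, 0.1252]
tool_rot: [0.849, 0.528, -0.0, 0.0]
ft_force: [0.4, -0.6, -0.7]
grip_width: 0.0006
grasp_force: 0.0
```

Call:
{"fn": "move_arm", "kwargs": {
  "deltas": [
    [0,0,0,0.5,0,0,0],
    [0,0,0,0.5,0,0,0],
    [0,0,0,0.5,0,0,0],
    [0,0,0,0,0,0,0]
  ]
}}

```text
clock: 8.03
eef_pos: [0.536, 0.0137, 0.1239]
tool_rot: [0.849, 0.529, -0.0, -0.0]
ft_force: [0.1, 0.7, 0.3]
grip_width: 0.0
grasp_force: 0.3
```

```bash
python3 - <<'E'
from h import *
st()
a=bot.camera("wrist")[150:350];cv2.imwrite("pics/w6.png",a)
b=bot.camera("side")[120:265,230:375]
cv2.imwrite("pics/w6v.png",np.hstack([a,cv2.resize(b,(200,200),interpolation=cv2.INTER_CUBIC)]))
for th in np.arange(0,.1,.02): print(round(th,2),proj("wrist",[w(lidpt(-.19,y,.026,th)) for y in(.13,-.13)]).round(0).tolist())
E
```

```text
t 8.03 tcp case mm [-67.2   2.7 123.9] rotvec to go [-0.01  0.    0.04] F [0.1 0.7 0.3] grip 3.42925027858318e-05 0.2945461997296661
0.0 [[515.0, 221.0], [38.0, 220.0]]
0.02 [[520.0, 224.0], [33.0, 224.0]]
0.04 [[526.0, 228.0], [27.0, 227.0]]
0.06 [[531.0, 232.0], [22.0, 231.0]]
0.08 [[536.0, 236.0], [16.0, 236.0]]
```

View pics/w6v.png

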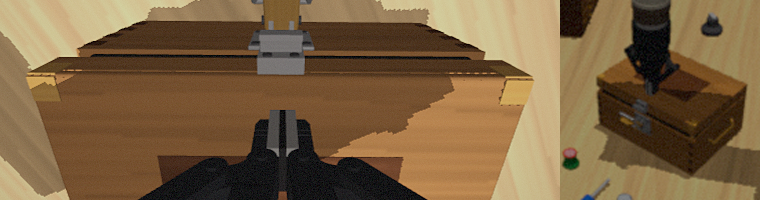

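Call:
{"fn": "move_arm", "kwargs": {
  "deltas": [
    [0,0,0,0.5,0,0,0],
    [0,0,0,0.5,0,0,0],
    [0,0,0,0.5,0,0,0],
    [0,0,0,0,0,0,0]
  ]
}}

```text
clock: 8.47
eef_pos: [0.5361, 0.0138, 0.1225]
tool_rot: [0.849, 0.529, 0.0, -0.0]
ft_force: [-0.0, 0.9, 1.0]
grip_width: -0.0001
grasp_force: 0.4
```

Call:
{"fn": "move_arm", "kwargs": {
  "deltas": [
    [0,0,0,0.5,0,0,0],
    [0,0,0,0.5,0,0,0],
    [0,0,0,0,0,0,0]
  ]
}}

```text
clock: 8.72
eef_pos: [0.5361, 0.0137, 0.1214]
tool_rot: [0.849, 0.529, 0.0, 0.0]
ft_force: [0.4, 0.7, 1.9]
grip_width: -0.0001
grasp_force: 0.4
```

Call:
{"fn": "move_arm", "kwargs": {
  "deltas": [
    [0,0,0,0.5,0,0,0],
    [0,0,0,0,0,0,0]
  ]
}}

```text
clock: 8.88
eef_pos: [0.5362, 0.0137, 0.121]
tool_rot: [0.849, 0.528, 0.0, 0.0]
ft_force: [-0.3, 1.1, 1.5]
grip_width: -0.0
grasp_force: 0.4
```

Call:
{"fn": "move_arm", "kwargs": {
  "deltas": [
    [0,0,0,0.5,0,0,0],
    [0,0,0,0,0,0,0]
  ]
}}

```text
clock: 9.05
eef_pos: [0.5362, 0.0137, 0.1205]
tool_rot: [0.849, 0.528, 0.0, 0.0]
ft_force: [0.7, 0.5, 2.0]
grip_width: -0.0
grasp_force: 0.5
```

Call:
{"fn": "move_arm", "kwargs": {
  "deltas": [
    [0,0,0,0.5,0,0,0],
    [0,0,0,0,0,0,0]
  ]
}}

```text
clock: 9.22
eef_pos: [0.5361, 0.0137, 0.12]
tool_rot: [0.849, 0.528, 0.0, 0.0]
ft_force: [0.4, -0.4, 1.1]
grip_width: -0.0001
grasp_force: 0.5
```

Call:
{"fn": "move_arm", "kwargs": {
  "deltas": [
    [0,0,0,0.5,0,0,0],
    [0,0,0,0,0,0,0]
  ]
}}

```text
clock: 9.38
eef_pos: [0.5361, 0.0136, 0.1195]
tool_rot: [0.849, 0.528, 0.0, 0.0]
ft_force: [0.6, 0.7, 0.6]
grip_width: -0.0001
grasp_force: 0.5
```

Call:
{"fn": "move_arm", "kwargs": {
  "deltas": [
    [0,0,0,0.4,0,0,0],
    [0,0,0,0,0,0,0]
  ]
}}

```text
clock: 9.55
eef_pos: [0.5361, 0.0137, 0.1191]
tool_rot: [0.849, 0.529, -0.0, 0.0]
ft_force: [-0.1, 0.8, 0.8]
grip_width: 0.0001
grasp_force: 0.5
```

Call:
{"fn": "move_arm", "kwargs": {
  "deltas": [
    [0,0,0,0.5,0,0,0],
    [0,0,0,0,0,0,0]
  ]
}}

```text
clock: 9.72
eef_pos: [0.536, 0.0137, 0.1185]
tool_rot: [0.849, 0.529, -0.0, -0.0]
ft_force: [0.5, 1.0, 0.9]
grip_width: -0.0
grasp_force: 0.5
```

Call:
{"fn": "move_arm", "kwargs": {
  "deltas": [
    [0,0,0,0.4,0,0,0],
    [0,0,0,0,0,0,0]
  ]
}}

```text
clock: 9.88
eef_pos: [0.5361, 0.0137, 0.1182]
tool_rot: [0.849, 0.529, 0.0, 0.0]
ft_force: [-1.2, 0.7, 2.1]
grip_width: -0.0
grasp_force: 0.5
```

```bash
python3 - <<'E'
from h import *
st()
a0=cv2.imread("pics/w6.png");a=bot.camera("wrist")[150:350];cv2.imwrite("pics/w7.png",a)
K,p,r=cal("wrist")
print(proj("wrist",[w(lidpt(-.19,y,.026,.02)) for y in(.13,-.13)]).round(0).tolist())
cv2.imwrite("pics/w7v.png",np.hstack([cv2.resize(x,None,fx=2,fy=2,interpolation=cv2.INTER_CUBIC)[60:400,20:400] for x in(a0,a)]))
E
```

```text
t 9.88 tcp case mm [-67.3   2.8 118.2] rotvec to go [ 0.   -0.    0.04] F [-1.2  0.7  2.1] grip -4.883435645019481e-05 0.5195428401930258
[[529.0, 228.0], [24.0, 228.0]]
```

View pics/w7v.png

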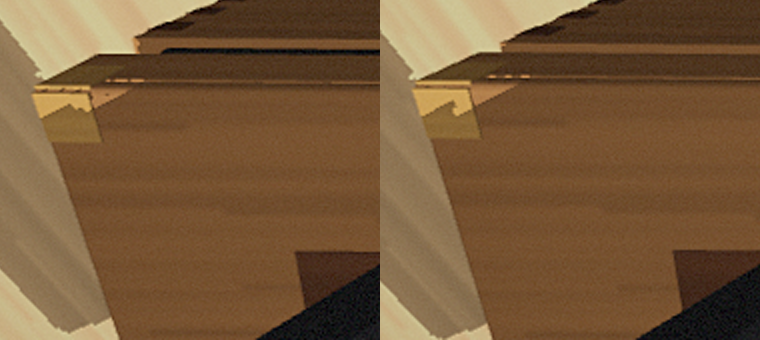

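Call:
{"fn": "move_arm", "kwargs": {
  "deltas": [
    [0,0,0,0.4,0,0,0],
    [0,0,0,0,0,0,0]
  ]
}}

```text
clock: 10.1
eef_pos: [0.5361, 0.0137, 0.118]
tool_rot: [0.849, 0.529, 0.0, 0.0]
ft_force: [1.1, 1.0, 3.0]
grip_width: 0.0001
grasp_force: 1.3
```

Call:
{"fn": "move_arm", "kwargs": {
  "deltas": [
    [0,0,0,0.4,0,0,0],
    [0,0,0,0,0,0,0]
  ]
}}

```text
clock: 10.27
eef_pos: [0.5361, 0.0137, 0.1178]
tool_rot: [0.849, 0.529, 0.0, 0.0]
ft_force: [-1.0, 1.1, 5.0]
grip_width: 0.0003
grasp_force: 2.3
```

Call:
{"fn": "move_arm", "kwargs": {
  "deltas": [
    [0,0,0,0.4,0,0,0],
    [0,0,0,0,0,0,0]
  ]
}}

```text
clock: 10.43
eef_pos: [0.5362, 0.0137, 0.1177]
tool_rot: [0.849, 0.529, 0.0, 0.0]
ft_force: [-0.2, 0.7, 6.2]
grip_width: -0.0
grasp_force: 3.1
```

The last view shows the seal strip hidden by the lid, corner at about (27,222). With 6 N felt, the lid is on its seal. I'll back off and measure the catch with all cameras.

Call:
{"fn": "move_arm", "kwargs": {
  "deltas": [
    [0,0,0,-10,0,0,0],
    [0.32,0,0,-30,0,0,0],
    [0.32,0,0,-30,0,0,0],
    [0.32,0,0,0,0,0,0],
    [0.32,0,0,0,0,0,0]
  ]
}}

```text
clock: 10.85
eef_pos: [0.5374, 0.0135, 0.1892]
tool_rot: [0.849, 0.528, 0.002, 0.001]
ft_force: [-0.9, 0.6, -0.3]
grip_width: 0.0271
grasp_force: 0.0
```

```bash
python3 - <<'E'
from h import *
st()
for n in("wrist","side","scene"):
    a=bot.camera(n);cv2.imwrite(f"pics/m_{n}.png",a)
    for q in("handle","loop_bar","lever_tip","loop_angle","keeper"):
        o=bot.outline_of(q,n); print(n,q,[(round(x["conf"],2),x["rect"]) for x in o[:3]])
    print(proj(n,[w((-.112,0,.088)),w((-.110,0,.126)),w((-.095,.13,.1355)),w((-.095,-.13,.1355))]).round(0).tolist())
E
```

```text
t 10.85 tcp case mm [-67.7   4.1 189.2] rotvec to go [ 0.23 -0.09  0.03] F [-0.9  0.6 -0.3] grip 0.027119432478733604 0.0
wrist handle [(0.8, [265.3, 104.1, 31.6, 58.0])]
wrist loop_bar [(0.78, [250.9, 108.9, 57.8, 36.0])]
wrist lever_tip [(0.6, [251.8, 102.8, 59.7, 53.1]), (0.39, [263.9, 104.2, 31.4, 55.9])]
wrist loop_angle []
wrist keeper [(0.56, [104.2, 156.0, 348.8, 224.7])]
[[280.0, 159.0], [279.0, 169.0], [458.0, 193.0], [100.0, 192.0]]
side handle []
side loop_bar []
side lever_tip [(0.51, [272.8, 202.5, 17.5, 7.3])]
side loop_angle []
side keeper [(0.83, [254.6, 154.4, 110.3, 67.0]), (0.28, [235.8, 251.6, 27.8, 29.7])]
[[286.0, 210.0], [287.0, 199.0], [256.0, 177.0], [328.0, 213.0]]
scene handle [(0.54, [265.1, 221.4, 11.5, 14.3])]
scene loop_bar []
scene lever_tip [(0.68, [265.3, 219.2, 15.7, 17.1])]
scene loop_angle [(0.55, [297.7, 211.0, 16.5, 15.9])]
scene keeper [(0.69, [186.8, 187.7, 82.6, 89.7])]
[[266.0, 232.0], [265.0, 225.0], [265.0, 265.0], [254.0, 187.0]]
```

```bash
cat >> h.py <<'E'
def catch(L,a):
    pin=np.array([-.112,.088]);d=np.array([-np.sin(L),-np.cos(L)]);n=np.array([-np.cos(L),np.sin(L)])
    piv=pin+.014*np.array([-np.sin(L-.244),-np.cos(L-.244)]);u=np.array([-np.sin(a),np.cos(a)]);bar=piv+.0476*u
    lev=[pin+.054*d+k*n for k in(.002,.006,.013)]
    return piv,bar,lev
E
python3 - <<'E'
from h import *
def rect(n,pts):
    q=proj(n,[w(p) for p in pts]);return q.min(0),q.max(0)
def feats(L,a):
    piv,bar,lev=catch(L,a)
    hp=[(p[0],y,p[1]) for p in lev for y in(-.011,.011)]
    bp=[(bar[0]+dx,y,bar[1]+dz) for y in(-.019,.019) for dx,dz in((-.002,0),(0,.002),(.002,0))]
    h=rect("wrist",hp);b=rect("wrist",bp)
    s=rect("side",hp+bp);c=rect("scene",hp+bp)
    return np.array([h[0][1]-104.1,b[0][1]-108.9,(b[1][0]-b[0][0]-57.8)*.7,(h[1][0]-h[0][0]-31.6)*.7, s[0][0]-272.8,s[0][1]-202.5,c[1][0]-281,c[0][1]-219.2])
best=sorted([(np.sum(np.clip(abs(feats(L,a)),0,5)**2),L,a) for L in np.arange(1.6,2.51,.05) for a in np.arange(0,1,.05)],key=lambda t:t[0])[:6]
for b in best: print(np.round(b,2),feats(b[1],b[2]).round(1))
o=bot.outline_of("loop_bar","wrist");m=o[0]["pixels"];r,c=np.where(m);
for k in range(r.min(),r.max()+1,4): cc=c[r==k];print(k,cc.min(),cc.max(),len(cc))
E
```

```text
[14.02  2.15  0.55] [-0.1  1.  -0.9  0.1 -1.2 -1.3  0.5 -3. ]
[16.74  2.15  0.6 ] [-0.1 -2.2 -1.   0.1 -1.6 -0.6  0.5 -2.8]
[18.46  2.1   0.55] [-2.3  0.6 -1.  -0.1 -1.2 -1.1  1.1 -2.8]
[20.77  2.2   0.6 ] [ 2.3 -1.8 -0.9  0.2 -1.6 -0.8  0.2 -2.9]
[20.83  2.2   0.55] [ 2.3  1.3 -0.8  0.2 -1.1 -1.6 -0.  -3.1]
[23.64  2.1   0.6 ] [-2.3 -2.5 -1.1 -0.1 -1.7 -0.4  1.1 -2.7]
110 255 278 24
114 252 307 56
118 252 306 14
122 253 306 13
126 254 305 12
130 255 304 11
134 256 303 11
138 257 303 13
142 258 302 17
```

Call:
{"fn": "move_arm", "kwargs": {
  "deltas": [
    [0.32,30,-2,0,0,0,0],
    [0.32,30,-2,0,0,0,0],
    [0.32,30,0,0,0,0,0],
    [0.32,18,0,0,0,0,0],
    [0.32,0,0,20,0,0,0],
    [0.32,0,0,20,0,0,0],
    [0.32,0,0,12,0,0,0],
    [0.32,0,0,0,0,0,0],
    [0.32,0,0,0,0,0,0]
  ]
}}

```text
clock: 12.55
eef_pos: [0.5796, 0.1123, 0.1344]
tool_rot: [0.849, 0.529, -0.001, -0.0]
ft_force: [0.2, -0.5, 0.4]
grip_width: 0.0274
grasp_force: 0.0
```

```bash
python3 - <<'E'
from h import *
o=st(); t=incase(o["eef_pos"])
a=bot.camera("wrist")
for q in("handle","loop_bar"):
    x=bot.outline_of(q,"wrist"); print(q,[(round(v["conf"],2),v["rect"]) for v in x[:2]])
s=bot.camera("side"); c=bot.camera("scene")
im=a.copy()
for dz,col in((-.008,(0,0,255)),(.018,(0,255,0))):
  for dx in(-.011,.011):
    for y in(-.0135,.0135):
        p=proj("wrist",[w((t[0]+dx,t[1]+y,t[2]+dz))])[0];cv2.circle(im,tuple(p.round().astype(int).tolist()),2,col,-1)
im=im[60:420]
v=np.hstack([cv2.resize(x,(180,180),interpolation=cv2.INTER_CUBIC) for x in(s[140:230,240:330],c[180:270,225:315])])
out=np.zeros((360,560+240,3),np.uint8);out[:,:560]=im
out[:180,560:740]=v[:,:180];out[180:,560:740]=v[:,180:]
cv2.imwrite("pics/last.png",out)
E
```

```text
t 12.55 tcp case mm [-175.    -1.8  134.4] rotvec to go [-0.09  0.07  0.05] F [ 0.2 -0.5  0.4] grip 0.02735093206912022 0.0
handle [(0.74, [270.6, 276.7, 36.9, 34.6]), (0.34, [261.1, 284.9, 47.9, 18.4])]
loop_bar [(0.74, [101.1, 324.1, 379.3, 95.4]), (0.7, [272.0, 277.3, 32.6, 32.2])]
```

View pics/last.png

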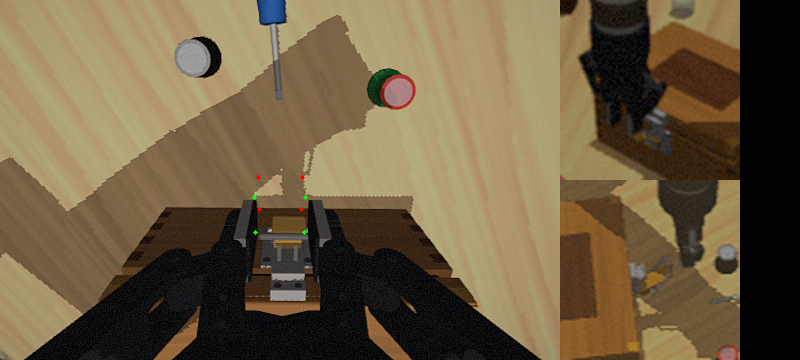

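The view shows the fingers outside the catch, with tips near (250,260) and (312,260) full frame, matching TCP+18 mm. The loop centre is at column 288 against 281 for the fingers, so I'll shift about 4 mm in +y.

Call:
{"fn": "move_arm", "kwargs": {
  "deltas": [
    [0.32,0,4.2,0,0,0,0],
    [0.32,0,0,10,0,0,0],
    [0.32,0,0,10,0,0,0],
    [0.32,0,0,9,0,0,0],
    [0.32,0,0,0,0,0,0],
    [0.32,-5,0,0,0,0,0],
    [0.32,-5,0,0,0,0,0],
    [0.32,-5,0,0,0,0,0],
    [0.32,-5,0,0,0,0,0],
    [0.32,0,0,0,0,0,0]
  ]
}}

```text
clock: 13.63
eef_pos: [0.5749, 0.0915, 0.1066]
tool_rot: [0.849, 0.528, 0.0, 0.0]
ft_force: [0.1, -0.0, -0.1]
grip_width: 0.0277
grasp_force: 0.0
```

```bash
cat > see.py <<'E'
from h import *
import sys
o=st();t=incase(o["eef_pos"])
for n in sys.argv[1:] or ["wrist"]:
    a=bot.camera(n);cv2.imwrite(f"pics/s_{n}.png",a)
    for q in("handle","loop_bar"):
        x=bot.outline_of(q,n); print(n,q,[(round(v["conf"],2),v["rect"]) for v in x[:3]])
E
python3 see.py wrist side scene
```

```text
t 13.63 tcp case mm [-154.2    3.2  106.6] rotvec to go [ 0.04 -0.   -0.03] F [ 0.1 -0.  -0.1] grip 0.02772005104709216 0.0
wrist handle [(0.94, [262.0, 269.8, 38.5, 40.1])]
wrist loop_bar [(0.73, [252.7, 284.3, 58.6, 34.2])]
side handle [(0.57, [270.2, 260.4, 12.8, 16.9])]
side loop_bar []
scene handle []
scene loop_bar []
```

Call:
{"fn": "move_arm", "kwargs": {
  "deltas": [
    [0.32,-4,-0.5,0,0,0,0],
    [0.32,-4,0,0,0,0,0],
    [0.32,-4,0,0,0,0,0],
    [0.32,0,0,0,0,0,0]
  ]
}}

```text
clock: 14.42
eef_pos: [0.5688, 0.0811, 0.106]
tool_rot: [0.849, 0.528, -0.0, 0.0]
ft_force: [0.4, -0.9, -0.4]
grip_width: 0.027
grasp_force: 0.0
```

```bash
cat >> see.py <<'E'
print("bar rows by x if L=2.14:",[(X,proj("wrist",[w((X/1000,0.0025,.0925+np.sqrt(max(0,.0476**2-(X/1000+.1253)**2))))])[0].round().tolist()) for X in(-151,-141,-131,-121,-111,-101)])
x=bot.outline_of("loop_bar",sys.argv[1] if len(sys.argv)>1 else "wrist")
E
python3 see.py wrist
```

```text
t 14.42 tcp case mm [-142.3    2.3  106. ] rotvec to go [-0.02  0.03 -0.01] F [ 0.4 -0.9 -0.4] grip 0.02699191343244901 0.0
wrist handle [(0.92, [262.0, 251.0, 43.5, 44.0])]
wrist loop_bar [(0.58, [253.7, 267.0, 58.4, 55.2]), (0.58, [256.0, 248.7, 55.2, 75.3]), (0.26, [263.4, 250.4, 43.2, 42.7])]
bar rows by x if L=2.14: [(-151, [282.0, 270.0]), (-141, [282.0, 293.0]), (-131, [282.0, 313.0]), (-121, [282.0, 329.0]), (-111, [282.0, 342.0]), (-101, [282.0, 350.0])]
```

```bash
python3 - <<'E'
from h import *
a=bot.camera("wrist")
h=cv2.cvtColor(a,cv2.COLOR_BGR2HSV)
for r in range(236,344,3):
    row=""
    for c in range(226,340,3):
        s,v=h[r,c,1],h[r,c,2]
        row+= "#" if v<45 else ("o" if s<70 and v>=110 else ("+" if s<70 else ("y" if v>120 else ".")))
    print(r,row)
E
```

```text
236 yyyyyyyyyyyyyyyyyyyyyyyyyyyyyyyyyyyyyy
239 y.yyyyyyyyyyyyyyyyyyyyyyyyyyyyyyyyyyyy
242 yyyyyyyyyyyyyyyyyyyyyyyyyyyyyyyyyyyyyy
245 yyyyyyyyyyyyyyyyyyyyyyyyyyyyyyyyyyyyyy
248 yyyyyyyyyyyyyyyyyyyyyyyyyyyyyyyyyyyyyy
251 yyyyyyyyyyyyy............yyyyyyyyyyyyy
254 .....................y..y.............
257 ......................................
260 ......+++##.................#+++......
263 ......+++##.................#++++.....
266 ......+++##.................#++++.....
269 .....++++##+yy.yyyyyyyyyyy..##+++##...
272 ..###++++##++............+o+##+++####.
275 .####+++###++............+++##++++####
278 .###++++###................+##++++####
281 ####++++#####............##+##++++####
284 ####++++#####............##+###+++####
287 ####++++###++............+++###++++###
290 ####+++####++............+++###++++###
293 ###++++####+++.+.....++.++++###++++###
296 ###++++####+++++++++++++++++####++++##
299 ###+ooo####+++++++++++++++++###+ooo+##
302 #####+o####+++++++++++++++++###+o#####
305 ######o###++++++++++++++++++###++#####
308 ############++++++++++++++############
311 ###########+++++++++++++++++##########
314 ##########++++++++++++++++++##########
317 ##########+++++++++++++++++++#########
320 ##########+++++++++++++++++++#########
323 #########...o+++++o++o++++...#########
326 ############+++++++++oooo+############
329 #########...++++++ooooooo+...#########
332 #########...++++++++++++++...#########
335 #########...+###++++++##++...#########
338 #######+#...+###++++++##++....########
341 #######+#...++++++++++++++....#+######
```

Call:
{"fn": "move_arm", "kwargs": {
  "deltas": [
    [0.32,-4,0,0,0,0,0],
    [0.32,-4,0,0,0,0,0],
    [0.32,-4,0,0,0,0,0],
    [0.32,0,0,0,0,0,0]
  ]
}}

```text
clock: 15.0
eef_pos: [0.5635, 0.0704, 0.106]
tool_rot: [0.849, 0.528, -0.0, 0.0]
ft_force: [-0.1, 1.8, -0.2]
grip_width: 0.0273
grasp_force: 0.0
```

```bash
cat > asc.py <<'E'
from h import *
import sys
r0,r1,c0,c1,s=map(int,sys.argv[1:6]); n=sys.argv[6] if len(sys.argv)>6 else "wrist"
st();a=bot.camera(n)
h=cv2.cvtColor(a,cv2.COLOR_BGR2HSV)
for r in range(r0,r1,s):
    print(r,"".join("#" if h[r,c,2]<45 else ("o" if h[r,c,1]<70 and h[r,c,2]>=120 else ("+" if h[r,c,1]<70 else ("y" if h[r,c,2]>120 else "."))) for c in range(c0,c1,s)))
if n=="wrist": print("bar rows",[(X,int(proj("wrist",[w((X/1000,0.0025,.0925+np.sqrt(max(0,.0476**2-(X/1000+.1253)**2))))])[0][1])) for X in(-151,-141,-131,-121,-111,-101)])
E
python3 asc.py 230 344 226 340 3
```

```text
t 15.0 tcp case mm [-130.3    2.3  106. ] rotvec to go [-0.02  0.03 -0.01] F [-0.1  1.8 -0.2] grip 0.02734180161312574 0.0
230 yyyyyyyyyyyy..............yyyyyyyyyyyy
233 yyyyyyyyyyyy..............yyyyyyyyyyyy
236 yyyyyyyyyyyy..............yyyyyyyyyyyy
239 yyyyyyyyyyyy...........y.yyyyyyyyyyyyy
242 .................y....................
245 .................yy...y...............
248 .........................y............
251 ..........++..........................
254 .........++++............++++.........
257 .........++++............++++.........
260 ......+++#+................+#+++......
263 ......+++##................+#++++.....
266 ......+++###+............#++#++++.....
269 .....++++###+............+#+##+++.....
272 ..###++++##++............+++##+++####.
275 .####+++###++..+......+..+++##++++####
278 .###++++###+++.++.yyy.+.++++##++++####
281 ####++++###+++++++++++++++++##++++####
284 ####++++###+++++++++++++++++###+++####
287 ####++++###+++++++++++++++++###++++###
290 ###++++#####++++++++++++++#####++++###
293 ###++++#####++++++++++++++#####++++###
296 ###++++####+++++++++++++++++###+++++##
299 ###+o+o###++++++++++++++++oo###++o++##
302 #####++###..++++++++++++++..###++#####
305 ######o###..++++++++++++++..###++#####
308 ############++++++++++++++..##########
311 ##########..++++++++++++++..##########
314 ##########..++++++++++++++..##########
317 ##########+++++++++++++++++++#########
320 ##########+++++++++++++++++++#########
323 #########++++++++++++++++++++#########
326 ##########.+++++++++++++++...#########
329 #########..+++++++++++++++...#########
332 #########..+++++++++++++o+...#########
335 #######+#..++++++++++ooooo...#########
338 #######+#.....................########
341 #######+...........yyyyyyyyyyy.+######
bar rows [(-151, 248), (-141, 271), (-131, 291), (-121, 308), (-111, 322), (-101, 332)]
```

Call:
{"fn": "move_arm", "kwargs": {
  "deltas": [
    [0.32,-2.5,0,0,0,0,0],
    [0.32,-2.2,0,0,0,0,0],
    [0.32,0,0,0,0,0,0],
    [0.32,0,0,0,0,0,0]
  ]
}}

```text
clock: 15.38
eef_pos: [0.5619, 0.0669, 0.1061]
tool_rot: [0.849, 0.528, -0.0, 0.0]
ft_force: [0.2, -1.3, -0.5]
grip_width: 0.0272
grasp_force: 0.0
```

```bash
python3 asc.py 240 348 240 330 2|cut -c1-60 | sed -n '1p;32,60p'
```

```text
t 15.38 tcp case mm [-126.4    2.5  106.1] rotvec to go [0. 
300 +++#####...++++++++++++++++++++....#####++o++
302 +++#####...++++++++++++++++++++....#####o++##
304 #++#######++++++++++++++++++++++########o+###
306 #++#####..++++++++++++++++++++++...#####++###
308 ########..++++++++++++++++++++++...##########
310 ########..+++###++++++++++###+++...##########
312 ########..++#####++++++++#####++...##########
314 ########..+++###+++++++++####+++....#########
316 ########++++++++++++++++++++++++++++#########
318 #######+++++++++++++++++++++++++++++#########
320 ####+##++++++++ooo+o++oooooo+oo+oo++#########
322 #######+++++++++++++++++++++++++++++#########
324 #######...++++++++++++++++++++++....#########
326 #######...++++++++++++++++++++++....#########
328 #######...++++++++++++++++++++++....#########
330 #######...++++++++++++++++++++++.....########
332 ######...............................########
334 ######....................yy..yyyyyy.########
336 ######....................yyyyyyyyyyy##+#####
338 ###+##....................yyyyyyyyyyy##+#####
340 ###+##.................yyyyyyyyyyyyyy.#+#####
342 ###..................yyyyyyyyyyyyyyyyyyy#####
344 ###...............yyyyyyyyyyyyyyyyyyyyyy#####
346 ###.............yyyyyyyyyyyyyyyyyyyyyyyy.####
bar rows [(-151, 240), (-141, 263), (-131, 284), (-121, 301)
```

Call:
{"fn": "move_arm", "kwargs": {
  "deltas": [
    [0.32,0.5,0,-6,0,0,0],
    [0.32,0,0,-10,0,0,0],
    [0.32,0,0,-8,0,0,0],
    [0.32,-7,0,0,0,0,0],
    [0.32,-8,0,0,0,0,0],
    [0.32,0,0,0,0,0,0],
    [0.32,0,0,0,0,0,0]
  ]
}}

```text
clock: 16.02
eef_pos: [0.555, 0.0533, 0.1299]
tool_rot: [0.849, 0.528, -0.0, -0.0]
ft_force: [-0.9, 0.6, 0.0]
grip_width: 0.0272
grasp_force: 0.0
```

```bash
python3 asc.py 250 370 240 330 2|cut -c1-52 | sed -n '1p;20,60p'; python3 -c "
from h import *
print([(n,proj('wrist',[w(p)])[0].round().tolist()) for n,p in (('bar-107,137',(-.107,.0025,.137)),('bar -120',(-.120,.0025,.14)),('seat',(-.110,.0025,.126)),('liptop in/out',(-.112,.0025,.1295)),('out',(-.115,.0025,.1295)),('lidedge',(-.095,.0025,.1355)))])"
```

```text
t 16.02 tcp case mm [-111.2    2.2  129.9] rotvec to
286 ++++#####.........................#####++++++
288 ++++#####.........................#####++++++
290 ++++#####.........................#####++++++
292 ++++#####.........................######+++++
294 +++######.........................######+++++
296 +++######.........................######+++++
298 +++######..........................#####+++++
300 ++o#####...........................#####++++#
302 ++o#####....................y..yyyy#####o++##
304 #++#####.................yyyyyyyyyy#####o+###
306 #++#####...............yyyyyyyyyyyy#####++###
308 ########...............yyyyyyyyyyyy##########
310 ########..............yyyyyyyyyyyyy##########
312 ########...........yyyyyyyyyyyyyyyy.#########
314 #######..........yyyyyyyyyyyyyyyyyyy##+######
316 #######.......yyyyyyyyyyyyyyyyyyyyyy#########
318 #######.....yyyyyyyyyyyyyyyyyyyyyyyy#########
320 #######..yyyyyyyyyyyyyyyyyyyyyyyyyyy#########
322 #######yyyyyyyyyyyyyyyyyyyyyyyyyyyyy#########
324 #######yyyyyyyyyyyyyyyyyyyyyyyyyyyyy#########
326 #######yyyyyyyyyyyyyyyyyyyyyyyyyyyyy.######
[... 481 characters left out ...]
yyyyyyyyyyyyyyyy.####
348 ##.yyyyyyyyyyyyyyyyyyyyyyyyyyyyyyyyyyyyyy####
350 ##.yyyyyyyyyyyyyyyyyyyyyyyyyyyyyyyyyyyyyy####
352 ##.......................................####
354 ##.......................................####
356 ###y.....................................####
358 ###......................................####
360 ###......................................####
362 ###.....................................#####
364 ###.....................................#####
366 ###.....................................#####
[('bar-107,137', [282.0, 272.0]), ('bar -120', [282.0, 255.0]), ('seat', [282.0, 259.0]), ('liptop in/out', [282.0, 259.0]), ('out', [282.0, 254.0]), ('lidedge', [282.0, 289.0])]
```

```bash
python3 asc.py 222 294 232 332 2
```

```text
t 16.07 tcp case mm [-111.5    2.2  129.8] rotvec to go [-0.03  0.01 -0.01] F [-0.2  0.2  0.3] grip 0.027330955269419772 0.0
222 ...........+++......................++++..........
224 ...........+++.......................+++..........
226 ...........+++..+....................+++..........
228 ...........+++..+................+...+++..........
230 ...........+++..+................+...+++..........
232 ...........+++###...++...........+###+++..........
234 ...........+++#+++..++.......++..+#+#+++..........
236 ...........+++++++..++.......++..+++++++..........
238 ..........++++++++++++.......++.++++++++..........
240 ..........++++++++++++++++++++++++++++++..........
242 ..........++++++++++++++++++++++++++++++..........
244 ..........+++++++++++++++++++++++++++++++.........
246 ..........+++++++++++++++++++++++++++++++.........
248 ..........+++#+++++++++++++++++++++++++++.........
250 ..........+++###+++++++++++++++++++###+++.........
252 ..........+++++++++++++++++++++++++#+++++.........
254 .........++++++++++++++++++++++++++++++++.........
256 .........+++++++++++++++++++++++++++
[... 392 characters left out ...]
++++###
272 ####++++++###++++++++++++++++++++++++o###++++++###
274 ####+++++####..+++++++++++++++++++++++####+++++###
276 ####+++++####..++++++++++++++++++++...####+++++###
278 ###++++++####..++++++++++++++++++++...####++++++##
280 ###++++++####..++++++++++++++++++++...####++++++##
282 ###++++++####..++++++++++++++++++++...#####+++++##
284 ###++++++####.........................#####+++++##
286 ##++++++#####.........................#####++++++#
288 ##++++++#####.........................#####++++++#
290 ##++++++#####.........................#####++++++#
292 ##++++++#####.........................#####++++++#
bar rows [(-151, 197), (-141, 218), (-131, 236), (-121, 253), (-111, 267), (-101, 278)]
```

Call:
{"fn": "move_arm", "kwargs": {
  "deltas": [
    [0.32,0,0,4,0,0,0],
    [0.32,0,0,3,0,0,0],
    [0.32,0,0,1,0,0,0],
    [0.32,0,0,1,0,0,0],
    [0.32,0.5,0,1,0,0,0],
    [0.32,0.5,0,1,0,0,0],
    [0.32,0.5,0,1,0,0,0],
    [0.32,0,0,0,0,0,0]
  ]
}}

```text
clock: 16.78
eef_pos: [0.5561, 0.0556, 0.1178]
tool_rot: [0.849, 0.529, -0.0, -0.0]
ft_force: [-1.1, -0.1, 0.7]
grip_width: 0.0276
grasp_force: 0.5
```

```bash
python3 asc.py 222 320 232 332 2
```

```text
t 16.78 tcp case mm [-113.7    2.3  117.8] rotvec to go [-0.02 -0.    0.05] F [-1.1 -0.1  0.7] grip 0.02756517548217632 0.4512347490526736
222 ...........++++++.yyyy.yyyyyyyyyy.++++++..........
224 ...........+++....yyyyyyyyyyyyyyy....+++..........
226 ...........+++....yyyyyyyyyyyyyyy....+++..........
228 ...........+++....yyyyyyyyyyyyyyy....+++..........
230 ...........+++....yyyyyyyyyyyyyyy....+++..........
232 ..........++++....yyyyyyyyyyyyyyy....+++..........
234 ..........++++..#.yyyyyyyyyyyyyyy....+++..........
236 ..........++++..+.y.yyyyyyyyyyyyy.#..+++..........
238 ..........+++...+.y+++yyyyyyy++yy.+..++++.........
240 ..........+++###+.y+++yyyyyyy++yy.+#.++++.........
242 ..........+++###+.y+++yyyyyyy++yy.+##++++.........
244 ..........+++++++.y+++yyyyyyy++yy.+++++++.........
246 ..........+++++++.y+++yyyyyyy++yy++++++++.........
248 ..........++++++++++++++++++.++++++++++++.........
250 .........++++++++++++++++++++++++++++++++.........
252 .........++++++++++++++++++++++++++++++++.........
254 .........++++++++++++++++++++++++++++++++.........
256 .........+++++++++++++
[... 1121 characters left out ...]
#++++++
298 #++++++######..+++++++++++++++++++++..######++++++
300 ###+++o#####...........................#####+++++#
302 ####+oo#####...........................#####o++###
304 #####++#####...........................#####o+####
306 #####+++####...........................#####o+####
308 ############...........................###########
310 ############...........................###########
312 ############............................##########
314 ###########............................y##########
316 ###########....................y...yyy.y##########
318 ###########....................yyyyyyyyy##########
bar rows [(-151, 207), (-141, 229), (-131, 249), (-121, 267), (-111, 281), (-101, 292)]
```

```bash
cat > relbar.py <<'E'
from h import *
import sys
z=float(sys.argv[1])
f=lambda x,z:round(float(proj('wrist',[w((x,.0025,z))])[0][1]),1)
print("lid",f(-.095,.1355),{x:f(x/1000,z) for x in range(-120,-99,2)})
E
python3 relbar.py .1338
```

```text
lid 304.2 {-120: 263.1, -118: 266.4, -116: 269.7, -114: 272.9, -112: 276.1, -110: 279.3, -108: 282.4, -106: 285.6, -104: 288.7, -102: 291.8, -100: 294.8}
```

Call:
{"fn": "move_arm", "kwargs": {
  "deltas": [
    [0.32,0,0,1,0,0,0],
    [0.32,0,0,1,0,0,0],
    [0.32,0,0,1,0,0,0],
    [0.32,0,0,1,0,0,0],
    [0.32,0,0,0,0,0,0]
  ]
}}

```text
clock: 17.25
eef_pos: [0.5561, 0.0553, 0.1138]
tool_rot: [0.849, 0.528, -0.0, -0.0]
ft_force: [-0.1, 0.0, 1.3]
grip_width: 0.0271
grasp_force: 0.5
```

```bash
python3 asc.py 256 320 232 332 2; python3 relbar.py .130
```

```text
t 17.25 tcp case mm [-113.5    2.4  113.8] rotvec to go [-0.01  0.01  0.03] F [-0.1  0.   1.3] grip 0.027134971240378156 0.5332263931632042
256 .........++++++++++++++++++++++++++++++++.........
258 .........++++++++++++++++++++++++++++++++.........
260 ......+++++##++++++++++++++++++++++++++#+++++.....
262 ......+++++####+++++++++++++++++++++##+#++++++....
264 .....+++++#####++++++++++++++++++++######+++++....
266 .....+++++###+++++++++++++++++++++++++###+++++....
268 .....+++++###+++++++oo++++++++++++++++###+++++....
270 ####++++++###++++++++++++++++++++++++o+##++++++###
272 ####++++++###+++++++++++++++++++++++++###++++++###
274 ####+++++####..++++++++++++++++++++...####+++++###
276 ####+++++####+++++++++++++++++++++++++####+++++###
278 ###++++++####+++++++++++++++++++++++++####++++++##
280 ###++++++####o+oooooo+ooooooo+oooooooo####++++++##
282 ###++++++####+++++++++++++++++++++++++####++++++##
284 ###++++++####.+++####++++++++#####++..#####+++++##
286 ##++++++#####.+++++++++++++++++#++++..#####++++++#
288 ##++++++#####.++++++++++++++++++++++..#####++++++#
290 ##++++++#####.+++++++
[... 341 characters left out ...]
++++...#####o++###
304 #####+o#####...........................#####o+####
306 #####+o+####...........................#####++####
308 ############...........................###########
310 ############...........................###########
312 ############...........................###########
314 ###########.............................##########
316 ###########.............................##########
318 ###########.............................##########
bar rows [(-151, 210), (-141, 232), (-131, 252), (-121, 270), (-111, 285), (-101, 296)]
lid 308.4 {-120: 263.1, -118: 266.4, -116: 269.6, -114: 272.9, -112: 276.1, -110: 279.3, -108: 282.4, -106: 285.6, -104: 288.7, -102: 291.8, -100: 294.8}
```

Call:
{"fn": "move_arm", "kwargs": {
  "deltas": [
    [0.32,0,0,1,0,0,0],
    [0.32,0,0,1,0,0,0],
    [0.32,0,0,0,0,0,0]
  ]
}}

```text
clock: 17.55
eef_pos: [0.5562, 0.0553, 0.1118]
tool_rot: [0.849, 0.528, -0.0, 0.0]
ft_force: [-1.2, 0.6, 1.2]
grip_width: 0.0272
grasp_force: 0.7
```

Call:
{"fn": "move_arm", "kwargs": {
  "deltas": [
    [0.32,0,0,0.6,0,0,0],
    [0.32,0,0,0.6,0,0,0],
    [0.32,0,0,0,0,0,0]
  ]
}}

```text
clock: 17.8
eef_pos: [0.5562, 0.0554, 0.1107]
tool_rot: [0.849, 0.529, -0.0, 0.0]
ft_force: [-0.4, -0.9, 1.7]
grip_width: 0.0271
grasp_force: 0.9
```

Call:
{"fn": "move_arm", "kwargs": {
  "deltas": [
    [0.32,0,0,0.5,0,0,0],
    [0.32,0,0,0,0,0,0]
  ]
}}

```text
clock: 17.97
eef_pos: [0.5563, 0.0554, 0.1106]
tool_rot: [0.849, 0.529, 0.0, 0.0]
ft_force: [-2.3, -0.7, 3.0]
grip_width: 0.0272
grasp_force: 1.5
```

Call:
{"fn": "move_arm", "kwargs": {
  "deltas": [
    [0.32,0,0,0.5,0,0,0],
    [0.32,0,0,0,0,0,0]
  ]
}}

```text
clock: 18.13
eef_pos: [0.5564, 0.0554, 0.1104]
tool_rot: [0.849, 0.528, 0.0, 0.0]
ft_force: [-2.3, -0.5, 6.1]
grip_width: 0.0272
grasp_force: 2.6
```

```bash
python3 asc.py 262 312 232 332 2; python3 relbar.py .127
```

```text
t 18.13 tcp case mm [-113.6    2.5  110.4] rotvec to go [ 0.03 -0.02  0.04] F [-2.3 -0.5  6.1] grip 0.02723124851559759 2.634080797433853
262 ......+++++##++++++++++++++++++++++++++#++++++....
264 .....+++++####++++++++++++++++++++++++###+++++....
266 .....+++++#####+++++++++++++++++++++#####+++++....
268 .....+++++###+++++++++++++++++++++++#####+++++....
270 ####++++++###+++++++++++++++++++++++++###++++++###
272 ####++++++###+++++++++++++++++++++++++###++++++###
274 ####+++++####+++++++++++++++++++++++oo####+++++###
276 ####+++++####++++++++++++++++++++++++.####+++++###
278 ###++++++####+++++++++++++++++++++++++####++++++##
280 ###++++++####oooooooo++ooooooooooooooo####++++++##
282 ###++++++####+++++++++++++++++++++++++####++++++##
284 ###++++++####.++++++++++++++++++++++..#####++++++#
286 ##++++++#####.+++####++++++++####+++..#####++++++#
288 ##++++++#####.++#####++++++++#####++..#####++++++#
290 ##++++++#####.++++++++++++++++#+++++..#####++++++#
292 ##++++++#####.++++++++++++++++++++++..#####++++++#
294 #+++++++#####.++++++++++++++++++o+++..######++++++
296 #++++++######.++++++++++++++++++++++..######++++++
298 #++++++######+++++++++++++++++++++++..######++++++
300 ###+o+o######.++++++++++++++++++++++...#####++++##
302 ####++o#####..++++++++++++++++++++++...#####oo+###
304 #####+o#####..++++++++++++++++++++++...#####o+####
306 #####++#####..++++++++++++++++++++++...#####o+####
308 ############...........................###########
310 ############...........................###########
bar rows [(-151, 212), (-141, 235), (-131, 256), (-121, 274), (-111, 289), (-101, 300)]
lid 312.6 {-120: 263.7, -118: 267.0, -116: 270.2, -114: 273.5, -112: 276.7, -110: 279.9, -108: 283.0, -106: 286.2, -104: 289.3, -102: 292.4, -100: 295.4}
```

Call:
{"fn": "move_arm", "kwargs": {
  "deltas": [
    [0.32,0,0,-2,0,0,0],
    [0.32,0,0,-10,0,0,0],
    [0.32,0,0,-25,0,0,0],
    [0,0,0,-25,0,0,0],
    [0,0,0,0,0,0,0],
    [0,0,0,0,0,0,0]
  ]
}}

```text
clock: 18.68
eef_pos: [0.5579, 0.0556, 0.174]
tool_rot: [0.849, 0.529, 0.002, 0.001]
ft_force: [-0.9, -0.3, -0.4]
grip_width: 0.0001
grasp_force: 0.0
```

```bash
python3 see.py wrist side scene; python3 - <<'E'
from h import *
def row(x,z):return round(float(proj("wrist",[w((x,.0025,z))])[0][1]),1)
print("lid",row(-.095,.1355),"seat",row(-.11,.126))
for L in (.8,1,1.2,1.4,1.6,1.8,2.0):
    lev=catch(L,0)[2]; print(L,[(row(*p)) for p in lev],proj("side",[w((lev[1][0],.0025,lev[1][1]))])[0].round().tolist())
E
python3 asc.py 60 200 232 332 3
```

```text
t 18.68 tcp case mm [-114.5    3.8  174. ] rotvec to go [ 0.23 -0.15  0.04] F [-0.9 -0.3 -0.4] grip 8.977083570826164e-05 0.0
wrist handle [(0.85, [268.1, 149.4, 25.5, 68.5])]
wrist loop_bar [(0.56, [256.0, 194.2, 48.4, 45.6])]
side handle [(0.44, [266.9, 208.3, 19.1, 13.9])]
side loop_bar []
scene handle []
scene loop_bar [(0.73, [187.7, 188.6, 78.4, 89.9])]
bar rows by x if L=2.14: [(-151, [283.0, 183.0]), (-141, [283.0, 199.0]), (-131, [282.0, 215.0]), (-121, [282.0, 228.0]), (-111, [282.0, 240.0]), (-101, [282.0, 250.0])]
lid 259.1 seat 235.1
0.8 [162.2, 159.7, 155.1] [276.0, 226.0]
1 [156.7, 154.8, 151.3] [275.0, 225.0]
1.2 [153.0, 151.9, 149.8] [274.0, 223.0]
1.4 [151.7, 151.5, 151.1] [273.0, 220.0]
1.6 [153.0, 153.9, 155.4] [273.0, 217.0]
1.8 [157.3, 159.3, 162.9] [274.0, 214.0]
2.0 [164.6, 167.8, 173.5] [275.0, 210.0]
t 19.18 tcp case mm [-113.4    2.2  171.3] rotvec to go [-0.05  0.03  0.04] F [ 0.9 -0.  -0.2] grip 2.0933747817910292e-05 0.0
60 yyyyyyyyyyyyyooyyyyyyyyyyyyyyyyyyy
63 yyyyyyyyyyyyyooyyyyyyyyyyyyyyyyyyy
66 yyyyyyyyyyyyyooyyyyyyyyyyyyyyyyyyy
69 yyyyyyyyyyyyyooyyy
[... 1071 characters left out ...]
yyyyyyyyyyyyyy.yyyyyyyyyyyy
156 yyyyyyyyyy.yyyyyyyyyy.yyyyyyyyyyyy
159 yyyyyyyyyyyy.yyyyyyyy.yyyyyyyyyyyy
162 yyyyyyyyyyyy.yyyyyyyy.yyyyyyyyyyyy
165 yyyyyyyyyyyy.yyyyyyyy.yyyyyyyyyyyy
168 yyyyyyyyyyyy.yyyyyyyy.yyyyyyyyyyyy
171 yyyyyyyyyyyyyyyyyyyyy.yyyyyyyyyyyy
174 yyyyyyyyyyyy.yyyyyyyy.yyyyyyyyyyyy
177 yyyyyyyyyyyyyyyyyyyyy.yyyyyyyyyyyy
180 yyyyyyyyyyyyyyyyyyyyy.yyyyyyyyyyyy
183 .yyyyyyyyyyyyyyyyyyyy.yyyyyyyyyyyy
186 y.yyyyyyyyyyyyyyyyyyy.yyyyyyyyyyyy
189 y.yyyyyyyyyyyyyyyyyyyyyyyyyyyyyyyy
192 yy.yyyyyyyyyyyyyyyyyy.yyyyyyyyyyyy
195 yyy.yyyyyy+++yyyyyyyy.++yyyyyyyyyy
198 yyyy.yyyyy+++yyyyyyyy.+++yyyyyyyyy
bar rows [(-151, 183), (-141, 199), (-131, 214), (-121, 228), (-111, 240), (-101, 250)]
```

Call:
{"fn": "move_arm", "kwargs": {
  "deltas": [
    [0,24,0.3,0,0,0,0],
    [0,24,0,0,0,0,0],
    [0,0,0,0,0,-6,0],
    [0,0,0,0,0,-6,0],
    [0,0,0,0,0,-6,0],
    [0,0,0,0,0,-6,0],
    [0,0,0,0,0,-6,0],
    [0,15,0,26,0,0,0],
    [0,15,0,26,0,0,0],
    [0,0,0,0,0,0,0]
  ]
}}

```text
clock: 20.07
eef_pos: [0.5747, 0.0983, 0.1047]
tool_rot: [0.818, 0.511, -0.225, 0.135]
ft_force: [-1.3, -0.3, -1.3]
grip_width: -0.0001
grasp_force: 0.0
```

```bash
python3 see.py wrist; python3 - <<'E'
from h import *
o=bot.get_obs();q=R.from_quat(o["tool_rot"]);tip=incase(o["eef_pos"]+q.apply([0,0,-.017]));print("tip",tip.round(4))
print("tip px",proj("wrist",[w(tip)]).round().tolist())
for L in (1,1.1,1.2,1.3,1.4,1.5): print(L,[proj("wrist",[w((p[0],y,p[1]))])[0].round().tolist() for p in catch(L,0)[2] for y in(-.0085,.0135)])
E
```

```text
t 20.07 tcp case mm [-1.603e+02  1.000e-01  1.047e+02] rotvec to go [-0.45 30.43  0.21] F [-1.3 -0.3 -1.3] grip -0.00013587068441873207 0.0
wrist handle [(0.88, [270.5, 218.3, 32.2, 48.9]), (0.22, [257.8, 252.9, 52.8, 21.6])]
wrist loop_bar [(0.74, [258.6, 253.5, 54.2, 23.3])]
bar rows by x if L=2.14: [(-151, [281.0, 297.0]), (-141, [281.0, 312.0]), (-131, [281.0, 323.0]), (-121, [281.0, 329.0]), (-111, [281.0, 331.0]), (-101, [281.0, 330.0])]
tip [-0.1703  0.0034  0.1287]
tip px [[282.0, 273.0]]
1 [[265.0, 198.0], [296.0, 198.0], [265.0, 199.0], [296.0, 199.0], [264.0, 202.0], [296.0, 202.0]]
1.1 [[265.0, 201.0], [296.0, 200.0], [265.0, 202.0], [296.0, 202.0], [264.0, 206.0], [297.0, 206.0]]
1.2 [[264.0, 204.0], [296.0, 204.0], [264.0, 206.0], [297.0, 206.0], [264.0, 211.0], [297.0, 211.0]]
1.3 [[264.0, 208.0], [297.0, 208.0], [264.0, 211.0], [297.0, 211.0], [263.0, 217.0], [297.0, 217.0]]
1.4 [[264.0, 213.0], [297.0, 213.0], [263.0, 217.0], [297.0, 217.0], [263.0, 224.0], [298.0, 224.0]]
1.5 [[263.0, 219.0], [297.0, 219.0], [263.0, 223.0], [297.0, 223.0], [263.0, 231.0], [298.0, 231.0]]
```

Call:
{"fn": "move_arm", "kwargs": {
  "deltas": [
    [0,0,0,0,0,0,0],
    [0,0,0,0,0,0,0]
  ]
}}

```text
clock: 20.43
eef_pos: [0.5788, 0.0983, 0.1143]
tool_rot: [0.821, 0.51, -0.218, 0.137]
ft_force: [-0.1, -0.7, 0.5]
grip_width: -0.0001
grasp_force: 0.0
```

```bash
cat > tip.py <<'E'
from h import *
o=bot.get_obs();q=R.from_quat(o["tool_rot"]);tip=incase(o["eef_pos"]+q.apply([0,0,-.017]));print("t",o["clock"],"tip",tip.round(4),"zaxis",CR.inv().apply(q.apply([0,0,1])).round(2),"F case",CR.inv().apply(o["ft_force"]).round(1))
a=bot.camera("wrist")
for n in("handle","loop_bar"):
    x=bot.outline_of(n,"wrist");print(n,[(round(v["conf"],2),v["rect"]) for v in x[:2]])
print("tip px",proj("wrist",[w(tip)]).round().tolist(),"seat",proj("wrist",[w((-.11,.0025,.126))]).round().tolist())
print([(L/10,int(min(proj("wrist",[w((p[0],.0025,p[1]))])[0][1] for p in catch(L/10,0)[2]))) for L in range(0,17,2)])
E
python3 tip.py
```

```text
t 20.4333 tip [-0.1705  0.0036  0.129 ] zaxis [ 0.5   0.   -0.87] F case [0.6 0.2 0.5]
handle [(0.95, [263.0, 208.5, 34.2, 61.5])]
loop_bar [(0.8, [254.8, 243.5, 51.0, 32.9]), (0.39, [100.9, 300.7, 359.7, 75.5])]
tip px [[283.0, 275.0]] seat [[281.0, 314.0]]
[(0.0, 203), (0.2, 198), (0.4, 195), (0.6, 194), (0.8, 196), (1.0, 198), (1.2, 204), (1.4, 213), (1.6, 226)]
```

Call:
{"fn": "move_arm", "kwargs": {
  "deltas": [
    [0,5,-1.5,8.7,0,0,0],
    [0,5,0,8.7,0,0,0],
    [0,5,0,8.7,0,0,0],
    [0,5,0,8.7,0,0,0],
    [0,0,0,0,0,0,0],
    [0,1.2,0,3,0,0,0],
    [0,1.2,0,3,0,0,0],
    [0,1.2,0,3,0,0,0],
    [0,0,0,0,0,0,0]
  ]
}}

```text
clock: 21.33
eef_pos: [0.5755, 0.0976, 0.0618]
tool_rot: [0.82, 0.511, -0.22, 0.137]
ft_force: [-0.4, 1.4, 1.7]
grip_width: 0.0002
grasp_force: 0.7
```

```bash
python3 tip.py
```

```text
t 21.3333 tip [-0.1685  0.001   0.0765] zaxis [ 0.5  -0.   -0.87] F case [-1.1 -1.   1.7]
handle [(0.38, [265.5, 265.9, 39.5, 1.9])]
loop_bar []
tip px [[281.0, 273.0]] seat [[284.0, 398.0]]
[(0.0, 251), (0.2, 248), (0.4, 247), (0.6, 249), (0.8, 251), (1.0, 257), (1.2, 267), (1.4, 282), (1.6, 300)]
```

Call:
{"fn": "move_arm", "kwargs": {
  "deltas": [
    [0,0.8,0,2,0,0,0],
    [0,0.8,0,2,0,0,0],
    [0,0.6,0,2,0,0,0],
    [0,0.3,0,2,0,0,0],
    [0,0,0,0,0,0,0]
  ]
}}

```text
clock: 21.9
eef_pos: [0.5749, 0.0957, 0.0536]
tool_rot: [0.82, 0.51, -0.22, 0.137]
ft_force: [0.2, 0.8, 2.5]
grip_width: -0.0001
grasp_force: 0.9
```

Call:
{"fn": "move_arm", "kwargs": {
  "deltas": [
    [0,0.2,0,2,0,0,0],
    [0,0.2,0,2,0,0,0],
    [0,0.2,0,2,0,0,0],
    [0,0,0,0,0,0,0]
  ]
}}

```text
clock: 22.23
eef_pos: [0.5738, 0.0935, 0.048]
tool_rot: [0.82, 0.51, -0.22, 0.137]
ft_force: [0.9, -0.0, 2.2]
grip_width: -0.0
grasp_force: 0.9
```

```bash
python3 tip.py
```

```text
t 22.2333 tip [-0.1641  0.0013  0.0627] zaxis [ 0.5   0.   -0.87] F case [-0.4  0.8  2.2]
handle [(0.72, [276.3, 342.9, 11.3, 20.6])]
loop_bar []
tip px [[282.0, 273.0]] seat [[284.0, 427.0]]
[(0.0, 265), (0.2, 261), (0.4, 261), (0.6, 263), (0.8, 267), (1.0, 274), (1.2, 286), (1.4, 303), (1.6, 324)]
```

Call:
{"fn": "move_arm", "kwargs": {
  "deltas": [
    [0,-0.2,0,2,0,0,0],
    [0,-0.2,0,2,0,0,0],
    [0,-0.2,0,2,0,0,0],
    [0,0,0,0,0,0,0]
  ]
}}

```text
clock: 22.72
eef_pos: [0.5723, 0.0907, 0.043]
tool_rot: [0.82, 0.51, -0.219, 0.137]
ft_force: [1.4, 1.8, 1.4]
grip_width: -0.0001
grasp_force: 0.9
```

Call:
{"fn": "move_arm", "kwargs": {
  "deltas": [
    [0,-0.3,0,2,0,0,0],
    [0,-0.3,0,2,0,0,0],
    [0,-0.4,0,2,0,0,0],
    [0,-0.4,0,2,0,0,0],
    [0,0,0,0,0,0,0]
  ]
}}

```text
clock: 23.13
eef_pos: [0.5695, 0.0856, 0.0367]
tool_rot: [0.82, 0.51, -0.22, 0.137]
ft_force: [0.2, 0.5, 0.8]
grip_width: -0.0001
grasp_force: 0.5
```

```bash
python3 tip.py; python3 - <<'E'
from h import *
bot.camera("side");bot.camera("scene")
for n in("side","scene"):
  for q in("handle","lever_tip","loop_bar"):print(n,q,[(round(v["conf"],2),v["rect"]) for v in bot.outline_of(q,n)[:2]])
E
```

```text
t 23.1333 tip [-0.155   0.001   0.0514] zaxis [ 0.5  -0.   -0.87] F case [-0.6 -0.   0.8]
handle [(0.92, [277.1, 343.6, 13.4, 32.9])]
loop_bar []
tip px [[282.0, 273.0]] seat [[285.0, 452.0]]
[(0.0, 272), (0.2, 269), (0.4, 269), (0.6, 271), (0.8, 276), (1.0, 284), (1.2, 298), (1.4, 318), (1.6, 342)]
side handle [(0.43, [274.5, 210.5, 8.0, 8.9])]
side lever_tip [(0.51, [276.7, 200.2, 15.1, 18.5])]
side loop_bar [(0.65, [275.5, 210.2, 10.1, 6.9])]
scene handle []
scene lever_tip []
scene loop_bar []
```

Call:
{"fn": "move_arm", "kwargs": {
  "deltas": [
    [0,0,0,-10,0,0,0],
    [0,0,0,-25,0,0,0],
    [0,0,0,-25,0,0,0],
    [0,0,0,-10,0,0,0],
    [0,0,0,0,0,0,0],
    [0,0,0,0,0,0,0]
  ]
}}

```text
clock: 24.18
eef_pos: [0.5857, 0.1175, 0.0979]
tool_rot: [0.82, 0.511, -0.219, 0.137]
ft_force: [-0.3, -0.8, -0.2]
grip_width: -0.0003
grasp_force: 0.0
```

```bash
python3 tip.py; python3 asc.py 200 370 220 350 3; python3 -c "
from h import *
f=lambda x,y,z:proj('wrist',[w((x,y,z))])[0].round().tolist()
print('lid edge',f(-.095,.0025,.1355),f(-.095,.0025,.1315),'bar pts L1.1',f(-.11,-.0165,.126),f(-.11,.0215,.126),'pin',f(-.112,.0025,.088))"
```

```text
t 24.1833 tip [-0.1909  0.0014  0.1126] zaxis [ 0.5   0.   -0.87] F case [ 0.9  0.  -0.2]
handle [(0.74, [267.5, 244.9, 33.1, 22.9])]
loop_bar []
tip px [[283.0, 274.0]] seat [[284.0, 348.0]]
[(0.0, 232), (0.2, 227), (0.4, 226), (0.6, 227), (0.8, 229), (1.0, 233), (1.2, 240), (1.4, 250), (1.6, 264)]
t 24.33 tcp case mm [-180.9    0.7   96.6] rotvec to go [-0.1  30.12  0.04] F [ 0.5 -0.4  0.6] grip -0.0002553200501292384 0.0
200 yyyyyyyyyyyyyyyyy.yyyyyyyyyyyyyyyyyyyyyyyyyy
203 yyyyyyyyyyyyyyyyyy.yyyyyyyyyyyyyyyyyyyyyyyyy
206 yyyyyyyyyyyyyyyyyy..yyyyyyyyyyyyyyyyyyyyyyyy
209 yyyyyyyyyyyyyyyyyyyy.yyyyyyyyyyyyyyyyyyyyyyy
212 yyyyyyyyyyyyyyyyyyyy.yyyyyyy.yyyyyyyyyyyyyyy
215 ..y..y..yyyyyyyyyyyyyyyyyyyyyyyyyyyyyyyyyyyy
218 yyyyy.yyyyyyyyyyyyyyyyyyyyyyyyyyyyyyyyyyyyyy
221 yyyyyyyyyyyyyyyyyyyyyyyyyyyyyyyyyyyyyyyyyyyy
224 yyyyyyy.yyyyyyyyyyyyyyyyyyyyyyyyyyyyyyyyyyyy
227 .....................y............yyyyyyyyyy
230 ............................................
233 ............................................
236 ............................................
239 ...............................
[... 1609 characters left out ...]
#####################
341 ++++################+++#################++++
344 +++#################+++#################++++
347 +++#################+++#################++++
350 +++################++++#################++++
353 ++##################+++#################++++
356 ++##################+++##################+++
359 +##################++++##################+++
362 +##################oooo##################+++
365 +##################....###################++
368 ###################yyyy.##################++
bar rows [(-151, 337), (-141, 351), (-131, 359), (-121, 364), (-111, 365), (-101, 362)]
lid edge [284.0, 368.0] [284.0, 362.0] bar pts L1.1 [258.0, 348.0] [311.0, 348.0] pin [284.0, 296.0]
```

Call:
{"fn": "move_arm", "kwargs": {
  "deltas": [
    [0.7,0,0,-10,0,0,0],
    [0.7,0,0,0,0,0,0],
    [0.7,0,0,0,0,0,0],
    [0.7,0,0,0,0,0,0]
  ]
}}

```text
clock: 24.72
eef_pos: [0.5873, 0.1215, 0.106]
tool_rot: [0.82, 0.51, -0.22, 0.137]
ft_force: [-0.2, 0.2, -0.8]
grip_width: 0.0483
grasp_force: 0.0
```

```bash
python3 tip.py; python3 asc.py 220 370 240 330 2;python3 -c "
from h import *
f=lambda x,y,z:proj('wrist',[w((x,y,z))])[0].round().tolist()
print('lid edge',f(-.095,.0025,.1355),f(-.095,.0025,.1315),'bar pts',f(-.11,-.0165,.126),f(-.11,.0215,.126),'lip',f(-.115,.0025,.1295),'pin',f(-.112,.0025,.088))"
```

```text
t 24.7167 tip [-0.1951  0.0011  0.1207] zaxis [ 0.5  -0.   -0.87] F case [-0.1 -0.2 -0.8]
handle [(0.68, [268.4, 239.3, 31.5, 60.5])]
loop_bar [(0.84, [256.1, 270.3, 54.9, 71.5])]
tip px [[282.0, 273.0]] seat [[284.0, 337.0]]
[(0.0, 227), (0.2, 223), (0.4, 221), (0.6, 222), (0.8, 224), (1.0, 227), (1.2, 234), (1.4, 244), (1.6, 256)]
t 24.87 tcp case mm [-186.6    1.1  106.1] rotvec to go [-3.000e-02  3.004e+01  3.000e-02] F [0.1 0.  0.9] grip 0.05989835600561554 0.0
220 .yyyyy.yyyyyyyyyyyyyyyyy.yyyyyyyyyyyyyyyyyyyy
222 yyyyyyyyyyyyyyyyyyyyyyyyyyyyyyyyyyyyyyyyyyyyy
224 .............................................
226 .............................................
228 .............................................
230 .............................................
232 .............................................
234 .............................................
236 .............................................
238 .............................................
240 .............................................
242 .............................................
244 .........................
[... 2623 characters left out ...]
0 ..............oooooooooooooooo...............
352 ..............oooooooooooooooo...............
354 yyyyyy.yyyyyyy..........y....................
356 yyyyyyyyyyyyyyyyyyyyyyyyyyyyyyyyyyyyyyyyyyyyy
358 yyyyyyyyyyyyyyyyyyyyyyyyyyyyyyyyyyyyyyyyyyyyy
360 yyyyyyyyyyyyyyyyyyyyyyyyyyyyyyyyyyyyyyyyyyyyy
362 yyyyyyyyyyyyyyyyyyyyyyyyyyyyyyyyyyyyyyyyyyyyy
364 yyyyyyyyyyyyyyyyyyyyyyyyyyyyyyyyyyyyyyyyyyyyy
366 yyyyyyyyyyyyyyyyyyyyyyyyyyyyyyyyyyyyyyyyyyyyy
368 yyyyyyyyyyyyyyyyyyyyyyyyyyyyyyyyyyyyyyyyyyyyy
bar rows [(-151, 325), (-141, 338), (-131, 347), (-121, 351), (-111, 353), (-101, 350)]
lid edge [284.0, 356.0] [284.0, 351.0] bar pts [258.0, 337.0] [309.0, 337.0] lip [284.0, 339.0] pin [284.0, 289.0]
```

```bash
python3 -c "
from h import *
f=lambda x,z:round(float(proj('wrist',[w((x/1000,.0025,z/1000))])[0][1])-2.5,1)
for x,z in((-106,126),(-108,126),(-110,126),(-113.5,131.5),(-110,128)):
  u=np.array([-.6,.8]);print(x,z,'bar centre',f(x,z))
print('lip outer top',f(-115,129.5),'lip inner top',f(-112,129.5),'lip bottom',f(-115,122))"
```

```text
-106 126 bar centre 336.1
-108 126 bar centre 335.2
-110 126 bar centre 334.3
-113.5 131.5 bar centre 340.4
-110 128 bar centre 337.0
lip outer top 336.8 lip inner top 338.2 lip bottom 326.5
```

Call:
{"fn": "move_arm", "kwargs": {
  "deltas": [
    [0,0,0,10,0,0,0],
    [0,0,0,10,0,0,0],
    [0,0,0,10,0,0,0],
    [0,0,0,10,0,0,0],
    [0,-0.3,0,4,0,0,0],
    [0,-0.4,0,4,0,0,0],
    [0,-0.4,0,4,0,0,0],
    [0,1,0,4,0,0,0],
    [0,1,0,4,0,0,0],
    [0,0,0,0,0,0,0]
  ]
}}

```text
clock: 25.75
eef_pos: [0.5749, 0.0959, 0.0537]
tool_rot: [0.82, 0.511, -0.219, 0.137]
ft_force: [2.5, 3.2, 0.5]
grip_width: -0.0003
grasp_force: 1.3
```

Call:
{"fn": "move_arm", "kwargs": {
  "deltas": [
    [0,1,0,4,0,0,0],
    [0,0,0,2,0,0,0],
    [0,0,0,0,0,0,0]
  ]
}}

```text
clock: 26.0
eef_pos: [0.5737, 0.0934, 0.0479]
tool_rot: [0.82, 0.51, -0.22, 0.137]
ft_force: [1.1, 2.3, 0.8]
grip_width: -0.0002
grasp_force: 1.0
```

Call:
{"fn": "move_arm", "kwargs": {
  "deltas": [
    [0,-0.2,0,2,0,0,0],
    [0,-0.2,0,2,0,0,0],
    [0,0,0,0,0,0,0]
  ]
}}

```text
clock: 26.25
eef_pos: [0.5726, 0.0912, 0.0448]
tool_rot: [0.82, 0.51, -0.22, 0.137]
ft_force: [0.7, 1.7, 0.6]
grip_width: -0.0002
grasp_force: 1.0
```

Call:
{"fn": "move_arm", "kwargs": {
  "deltas": [
    [0,-0.3,0,2,0,0,0],
    [0,-0.3,0,2,0,0,0],
    [0,0,0,0,0,0,0]
  ]
}}

```text
clock: 26.5
eef_pos: [0.5713, 0.0888, 0.0417]
tool_rot: [0.82, 0.51, -0.22, 0.137]
ft_force: [0.8, 2.7, 0.6]
grip_width: -0.0002
grasp_force: 0.8
```

Call:
{"fn": "move_arm", "kwargs": {
  "deltas": [
    [0,-0.4,0,2,0,0,0],
    [0,-0.4,0,2,0,0,0],
    [0,0,0,0,0,0,0]
  ]
}}

```text
clock: 26.75
eef_pos: [0.57, 0.0863, 0.0386]
tool_rot: [0.82, 0.51, -0.22, 0.137]
ft_force: [0.7, 2.1, 0.4]
grip_width: 0.0002
grasp_force: 0.6
```

```bash
python3 tip.py; python3 asc.py 230 300 240 330 2
```

```text
t 26.75 tip [-0.156   0.0011  0.0533] zaxis [ 0.5  -0.   -0.87] F case [-2.2 -0.2  0.4]
handle [(0.63, [276.0, 342.5, 13.4, 36.5])]
loop_bar []
tip px [[282.0, 273.0]] seat [[284.0, 447.0]]
[(0.0, 270), (0.2, 267), (0.4, 267), (0.6, 269), (0.8, 274), (1.0, 282), (1.2, 296), (1.4, 315), (1.6, 339)]
t 26.9 tcp case mm [-147.5    1.1   38.8] rotvec to go [-2.000e-02  3.007e+01  4.000e-02] F [0.5 0.8 0.7] grip -0.0002896280446794442 0.4153850278817117
230 yyyyyyyyyyyyyyyyyyyyyyyyyyyyyyyyyyyyyyyyyyyyy
232 yyyyyyyyyyyyyyyyyyyyyyyyyyyyyyyyyyyyyyyyyyyyy
234 yyyyyyyyyyyyyyyy.yyyyyyyyyyyyyyyyyyyyyyyyyyyy
236 yyyyyyyyyyyyyyyyyyyyyyyyyyyyyyyyyyyyyyyyyyyyy
238 yyyyyyyyyyyyyyyyyyyyyyyyyyyyyyyyyyyyyyyyyyyyy
240 yyyyyyyyyyyyyyyyyyyyyyyyyyyyyyyyyyyyyyyyyyyyy
242 yyyyyyyyyyyyyyyyyyyyyyyyyyyyyyyyyyyyyyyyyyyyy
244 yyyyyyyyyyyyyyyyyyyyyyyyyyyyyyyyyyyyyyyyyyyyy
246 yyyyyyyyyyyyyyyyyyyyyyyyyyyyyyyyyyyyyyyyyyyyy
248 yyyyyyyyyyyyyyyyyyyyyyyyyyyyyyyyyyyyyyyyyyyyy
250 yyyyyyyyyyyyyyyyyyyyyyyyyyyyyyyyyyyyyyyyyyyyy
252 yyyyyyyyyyyyyyyyyyyyyyyyyyyyyyyyyyyyyyyyyyyyy
254 yyyyyyyyyyyyyyyyyyyyyyyyyyyyyyyyyyyyyyyyyyyy
[... 489 characters left out ...]
##..........
276 ........######++++++###++++++######..........
278 ........######++++++###++++++######..........
280 ........+#####++++++###++++++######..........
282 .......#######++++++###++++++#######.........
284 .......#######++++++###++++++#######.........
286 .......#######++++++###++++++#######.........
288 .......#######++++++###++++++#######.........
290 .......#######++++++###++++++#######.........
292 .......#######++++++###++++++########........
294 ......########++++++###+++++++#######........
296 ......########++++++###+++++++#######........
298 ......#######+++++++#++oo+++++#######........
bar rows [(-151, 462), (-141, 478), (-131, 485), (-121, 485), (-111, 479), (-101, 467)]
```

Call:
{"fn": "move_arm", "kwargs": {
  "deltas": [
    [0,-0.4,0,2.2,0,0,0],
    [0,-0.4,0,2.2,0,0,0],
    [0,-0.5,0,2.2,0,0,0],
    [0,0,0,0,0,0,0]
  ]
}}

```text
clock: 27.28
eef_pos: [0.5679, 0.0821, 0.0336]
tool_rot: [0.82, 0.51, -0.22, 0.137]
ft_force: [0.3, -0.7, 1.4]
grip_width: -0.0002
grasp_force: 0.4
```

Call:
{"fn": "move_arm", "kwargs": {
  "deltas": [
    [0,-0.5,0,2.2,0,0,0],
    [0,-0.5,0,2.2,0,0,0],
    [0,-0.5,0,2.2,0,0,0],
    [0,0,0,0,0,0,0]
  ]
}}

```text
clock: 27.62
eef_pos: [0.5661, 0.0785, 0.0283]
tool_rot: [0.82, 0.51, -0.22, 0.137]
ft_force: [0.1, 0.5, -0.1]
grip_width: -0.0004
grasp_force: 0.0
```

Call:
{"fn": "move_arm", "kwargs": {
  "deltas": [
    [0,-1,0,2,0,0,0],
    [0,-1,0,2,0,0,0],
    [0,0,0,0,0,0,0]
  ]
}}

```text
clock: 27.87
eef_pos: [0.5644, 0.0751, 0.026]
tool_rot: [0.82, 0.51, -0.22, 0.137]
ft_force: [0.9, -0.6, -0.7]
grip_width: -0.0004
grasp_force: 0.0
```

```bash
python3 tip.py
```

```text
t 27.8667 tip [-0.1434  0.001   0.0407] zaxis [ 0.5  -0.   -0.87] F case [ 0.1  1.1 -0.7]
handle [(0.68, [276.1, 342.2, 14.5, 34.2]), (0.22, [276.3, 344.8, 15.8, 32.1])]
loop_bar []
tip px [[281.0, 273.0]] seat [[285.0, 481.0]]
[(0.0, 278), (0.2, 275), (0.4, 275), (0.6, 278), (0.8, 283), (1.0, 294), (1.2, 310), (1.4, 333), (1.6, 362)]
```

Call:
{"fn": "move_arm", "kwargs": {
  "deltas": [
    [0,2,0,-10,0,0,0],
    [0,0,0,-25,0,0,0],
    [0.7,0,0,-25,0,0,0],
    [0.7,0,0,-25,0,0,0],
    [0.7,0,0,-15,0,0,0],
    [0.7,0,0,0,0,0,0],
    [0.7,0,0,0,0,0,0],
    [0.7,0,0,0,0,0,0]
  ]
}}

```text
clock: 28.68
eef_pos: [0.587, 0.1214, 0.1109]
tool_rot: [0.82, 0.51, -0.221, 0.137]
ft_force: [-0.7, -0.3, -1.1]
grip_width: 0.0597
grasp_force: 0.0
```

```bash
python3 tip.py; python3 asc.py 220 376 236 332 2;python3 -c "
from h import *
f=lambda x,y,z:proj('wrist',[w((x,y,z))])[0].round().tolist()
print('lid edge loose/tight',f(-.095,.0025,.1355),f(-.095,.0025,.1315),'seat tight',f(-.11,.0025,.122),'lip',f(-.115,.0025,.1255),'pin',f(-.112,.0025,.088),'lever L0 tip',[f(p[0],.0025,p[1]) for p in catch(0,0)[2]])"
```

```text
t 28.6833 tip [-0.195   0.0008  0.1256] zaxis [ 0.5  -0.   -0.87] F case [ 0.6 -0.5 -1.1]
handle [(0.84, [272.4, 223.7, 23.6, 61.7]), (0.26, [259.7, 223.0, 47.1, 104.9])]
loop_bar [(0.71, [260.3, 266.8, 48.8, 65.9])]
tip px [[282.0, 273.0]] seat [[284.0, 330.0]]
[(0.0, 223), (0.2, 218), (0.4, 216), (0.6, 217), (0.8, 219), (1.0, 222), (1.2, 228), (1.4, 238), (1.6, 250)]
t 28.83 tcp case mm [-185.9    0.7  110.7] rotvec to go [-1.100e-01  3.013e+01  3.000e-02] F [ 0.4 -0.1  0.4] grip 0.05985337398289262 0.0
220 ................................................
222 ................................................
224 ..................yyyyyyyyyyyy..................
226 ..................yyyy.y.yy.y...................
228 ..................yy..yyyy.yyy..................
230 ................................................
232 ................................................
234 ................................................
236 ................................................
238 ................................................
240 ................................................
242 ..
[... 3109 characters left out ...]
yyyyyyyyyyy
360 yyyyyyyyyyyyyyyyyyyyyyyyyyyyyyyyyyyyyyyyyyyyyyyy
362 yyyyyyyyyyyyyyyyyyyyyyyyyyyyyyyyyyyyyyyyyyyyyyyy
364 ................................................
366 ................................................
368 ................................................
370 ................................................
372 ###############.................################
374 ###################.........####################
bar rows [(-151, 317), (-141, 330), (-131, 339), (-121, 344), (-111, 345), (-101, 344)]
lid edge loose/tight [284.0, 349.0] [284.0, 344.0] seat tight [284.0, 325.0] lip [284.0, 327.0] pin [284.0, 283.0] lever L0 tip [[284.0, 230.0], [284.0, 228.0], [284.0, 223.0]]
```

```bash
python3 -c "
from h import *
print(bot.job_done())"
```

```text
the job is handed in; nothing more can be done
None
```

The lathe case is closed and the job is handed in. In the final wrist-camera view the lid is drawn tight, the loop is hooked in the keeper and the lever is home. The robot was clear of everything. No verdict came back from the hand-in. One composite picture I viewed was 876 pixels wide, over the 800-pixel limit.

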